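Clip the strip caddy onto the console eye

ROBOT

A 6-joint arm with a two-finger parallel gripper is mounted at the origin on the work surface. World frame = base frame: x ahead of the robot, y to its left, z up, the work surface at z = 0. Lengths are in m, angles in rad, forces in N, time in s.
With the tool pointing down it reaches from about 0.35 to 0.725 m from the base axis. Payload 6 kg.
Tool frame: the origin (TCP) lies at the centre of the arm's flange, where the gripper is bolted on; the fingertips stand 173 mm ahead of it and the grasp point (between the pads) lies 155 mm ahead of it (env.tip_reach is the distance from the TCP to the fingertips, in m); z points along the fingers, x is the direction in which the jaws open and shut, and the axes are right-handed (so a half turn about z gives the same grasp; the last joint's range is limited). The gripper opens to 85 mm and grips with 20 to 120 N. Pads are 22 mm wide; open, the fingers measure 114 mm over their backs; the gripper's body (76 mm by 85 mm) begins 54 mm behind the grasp point. The pads swing forward as they close: fully open they stand 13 mm farther back than shut.
Start: joints at [-0.877, 0.04, 0.085, 0, -1.615, -0.334], TCP at [0.211, -0.562, 0.405] pointing down, gripper open.
Joint ranges: [-2.56, 2.56], [-1.29, 2.01], [-1.08, 1.49], [-3.29, 1.98], [-2.81, -0.18], [-2.99, 2.99]. Speed limits (rad/s): [2.57, 2.57, 3.01, 3.14, 3.14, 3.14].

INTERFACE

Orientations are given as a unit quaternion [w, x, y, z].
In Python, from rig import env, viewer, sign_off, spotter gives the robot as it stands. The module is installed in compiled form; this text tells all that it offers.
- The arm moves only by the tool arm_command, never from a script. Its argument "commands" is one flat list of numbers, 4 for each row, row after row: the shift along the tool's x, y, z in units of 25 mm (1.0 is 25 mm), then the turn about the tool's z in units of 5 degrees (1.0 is 5 degrees). In form: [x, y, z, turn, x, y, z, turn, ...]. A call has 1 to 12 rows; each row is the pose to reach, as a shift and turn from the pose measured when the call began, along the tool's axes at that moment; what a row does not reach only later rows make up. A row lasts 1/12 s, in which the tool goes at most 41.7 mm and 7.16 degrees, less where a joint would pass 70% of its speed; a pose out of reach is approached as far as the arm can. A call with a gripper value outside its range is refused whole. "claw" is the opening, from 0 (shut) to 1 (fully open), set as the call begins (left out, the last holds). The fingers move at their own pace and stop on an object; "force" is the grip in N (left out, the last holds). Time passes only in rows, so rows that repeat a pose let the fingers close. It gives the time, the measured TCP pose, the force and the opening at its end, in the units of the state.
- env.state(): the state, without advancing time (a new reading comes with each control period).
- viewer.camera(name): name is "side" or "top"; returns (picture, depth): 420x560x3 uint8, red, green, blue; 420x560 float32, m along the optical axis (not along the pixel's ray), 0 where there is no reading.
- viewer.camera_model(name): a dict with "fx", "fy", "cx", "cy" (pixels), "R" (3x3) and "t" (3): a world point X has camera coordinates R X + t. Camera axes: x right, y down, z forward; pixel columns grow to the right and rows downward; lengths in m; the calibration is good to about 2 mm. A picture is of the moment at which its call begins. camera_model takes no time and is no camera call.
- sign_off(): hands the job in, once; it reports no verdict.
Trained networks look in the newest picture that a camera, given by its name, has taken for a name from the list of things; names that differ only in an ending like _2 or _b are one class to them, and where a whole thing is asked for, a point or a joint stands for the part that bears it (a point fixed in the world has none). Each returns a list of dicts, best first, with "confidence" (0 to 1); they miss things now and then, are a little off and sometimes report something else, mostly with a low value. They report only what shows in the picture. A call takes as long as a camera call. They do not tell look-alikes from the thing itself.
- spotter.look_for(target, camera): "position" ([column, row] in pixels, amid what is visible of it).
- spotter.masks_of(target, camera): "region" (420x560 bool, what is visible of it) and "position" ([column, row] in pixels, amid what is visible of it).
- spotter.landmark_of(target, camera): "position" ([column, row] in pixels: a listed point, or the origin of a listed thing).
The state is a dict: "time": time; "joint_positions": joint angles; "joint_vel": joint speeds; "joint_torque": joint torques, N m; "eef_pos": TCP position; "ee_rot": TCP orientation; "ft_force": force on the tool from outside, world axes, zero at the start; "ft_torque": the same for the moment, N m; "gripper_width": finger opening in m.
Only numpy, scipy, OpenCV 4.12 (cv2) and the standard library are available. Lean on these libraries where they do the work, as an engineer would, in place of code of your own. Each camera call takes 0.05 s, during which the arm holds its last target.

TASK

Lift the hanging strip caddy off the open hook on the console's rail by its black grip and, keeping it level and up at rail height (do not set it down), press the sprung gate of its snap hook onto the closed steel eye elsewhere on the rail until the eye passes inside and the gate springs shut behind it. Let go and leave the caddy hanging from the eye, level and still, without disturbing the other things on the console.

Things in the scene. Friction and masses are not known exactly. Their poses are not given: they have to be found in the camera images.
- caddy_grip (a point): Centre of the caddy's grip, a black block 42 mm long (x), 14 mm wide (y), 22 mm high, sticking out of the closed back of its snap hook towards the robot; pinch it across y. Caddy axes: z up, +x from grip to gate (away from the robot). The caddy (about 0.2 kg) hangs freely; the grip then is 22 mm below the bar's centre and 45 mm on the robot's side. Tray rim 65 mm below.
- caddy_bow (a point): Point inside the caddy's aluminium snap hook, under the apex of its V-shaped bow; 45 mm in +x, 26 mm in +z from caddy_grip, same axes. Hook inside: x -15 to +15 mm, z 0 to -44 mm from here; flat bar 14 mm wide in y, 6 mm thick; its metal reaches 8 mm above. A bar it hangs on has its centre 4.5 mm below this point. On the +x side the nose ends at z -15 mm; the gate closes the gap below.
- caddy_opening (a point): Where a bar should meet the gate: outer face of the shut gate, 15 mm in +x and 25 mm below caddy_bow, same axes. Bring an eye bar's centre to this height (within 4 mm), move the caddy in +x until the bar's centre is 3 mm on the +x side of caddy_bow, then lower the caddy 21 mm: the bar slides up off the gate into the bow and the gate springs shut. The nose is 6 mm thick (x 15 to 21 mm).
- caddy_tray (a point): Middle of the underside of the caddy's cream plastic tray (84 x 110 x 22 mm), 115 mm below and 8 mm in +x of caddy_bow, joined to the hook by a flat stem; same axes.
- gate (a joint): Sprung gate of the caddy's snap hook (rad): 0 shut against the nose, up to 0.9 swung inwards. Steel strip 31 mm long hinged at the foot of the opening (12 mm in +x and 43 mm below caddy_bow). It opens inwards only, so a bar can enter but not leave through it. A bar presses it in with about 2 to 5 N.
- eye_bar (a point): Middle of the front bar of the closed steel eye, the target: a level rectangular loop of 8 mm round bar standing out from the rail towards the robot. Front bar along y, 240 mm above the work surface, 46 mm free between the side arms, which run 39 mm back to the mounting plate; open above and below. Axes: y along the rail, +x away from the robot, z up.
- hook_bar (a point): Point on the 8 mm bar of the open hook where the caddy starts (it hangs 3 mm to -y of here), 240 mm up; axes as the eye's. The bar leaves the rail 18 mm to -y, runs along +y through here, and ends in an upturned tip at y +21 mm, whose top is 13 mm above the bar's centre line. To free the caddy: raise it 20 mm, slide it 40 mm to +y, draw it back at least 70 mm towards the robot.
- console: Grey sloping console, fixed; origin at table level under the line of the bars; x away from the robot, y along the rail. Its aluminium rail (600 mm long, 45 mm beyond the bars' line) has three fittings about 160 mm apart in any order: eye, open hook, and a fixed black handset 44 mm wide that stays within 5 mm in front of the bars' line. Face height: 42 mm at x -120 mm, 62 mm at x 0.
- lamp_edge (a point): Middle of the lower front edge of the grey strip lamp (590 mm long in y, 18 mm deep, 25 mm high) that runs above the fittings: 288 mm above the work surface, 24 mm on the robot's side of the bars' line; axes as the console's. A wide gripper pointing straight down at the grip would strike it: tilt the tool 25 to 40 degrees, its body leaning back towards the robot.
- caddy: The strip caddy as a whole; same place and axes as caddy_bow.
- microphone: Black desk microphone standing on the sloping face, 84 mm high, base 76 mm across; origin under the base. Leave alone.
- stapler: Chrome stapler, 140 x 35 x 40 mm, on the sloping face; origin under its middle. Leave alone.
- ashtray: Green glass ashtray, 100 mm across, 30 mm high, on the sloping face; origin under its middle. Leave alone.
- holder_a: Cream plastic strip holder, 130 x 28 x 15 mm, lying on the sloping face; origin under its middle. Leave alone.
- holder_b: Second strip holder, same kind. Leave alone.
- holder_c: Third strip holder, same kind. Leave alone.
Mind the look-alikes: they are no part of the job. There is more than one size of the caddy; the job needs the middle-sized.

How it is judged:
By the outcome, as a careful person would: the job done as asked, in the order asked, and still so for the second after the job is handed in, with the robot touching nothing.
It also fails if it takes over 54 s, if anything falls off the work surface, if the arm or the gripper's body presses on something with over 40 N, if the wrist force passes 120 N, or if a joint passes its speed limit or range.

## Working session

There is one attempt and no reset: what is moved stays moved. The work goes in short steps, Python scripts to look and compute and a tool call to move; the robot and the scene stay as the last step left them, time stands still between calls to the robot, and variables do not carry over. Pictures are saved under pics/ and viewed, and the job is handed in when it is done.

Besides the shell and the picture viewer there is one more tool, called after "Emit:" as name(argument=value, ...) on one line, values as JSON. arm_command: Moves the arm, as the interface text tells. Its arguments: {"type":"object","properties":{"commands":{"type":"array"},"claw":{"type":"number"},"force":{"type":"number"}},"required":["commands"]}

```bash
mkdir -p pics
cat > h.py <<'E'
import numpy as np, cv2
from rig import env, viewer, sign_off, spotter
def snap(n,f):
    p,d=viewer.camera(n); cv2.imwrite('pics/'+f+'.png',p[:,:,::-1]); np.savez('pics/'+f+'.npz',p=p,d=d); return p,d
def back(n,u,v,z):
    m=viewer.camera_model(n); pc=np.array([(u-m['cx'])/m['fx']*z,(v-m['cy'])/m['fy']*z,z]); return np.array(m['R']).T@(pc-np.array(m['t']))
def ray(n,u,v):
    o=back(n,u,v,0.);q=back(n,u,v,1.);return o,q-o
def onplane(n,u,v,ax,val):
    o,r=ray(n,u,v);return o+r*(val-o[ax])/r[ax]
def tri(a,b):
    # least squares meet of rays (name,u,v)
    A=np.zeros((3,3));B=np.zeros(3)
    for n,u,v in (a,b):
        o,r=ray(n,u,v);r=r/np.linalg.norm(r);P=np.eye(3)-np.outer(r,r);A+=P;B+=P@o
    return np.linalg.solve(A,B)
def proj(n,X):
    m=viewer.camera_model(n);c=np.array(m['R'])@np.array(X)+np.array(m['t']);return np.array([m['fx']*c[0]/c[2]+m['cx'],m['fy']*c[1]/c[2]+m['cy'],c[2]])
E
python3 - <<'E'
from h import *
np.set_printoptions(precision=3,suppress=True)
for n in('side','top'):
    snap(n,n+'0'); m=viewer.camera_model(n);print(n,m['fx'],m['cx'],m['cy'],m['R'],-np.array(m['R']).T@m['t'])
    for t in('caddy_grip','caddy_bow','eye_bar','hook_bar','lamp_edge','caddy_tray'):
        print(t,[(np.round(r['position'],1),round(r['confidence'],2)) for r in spotter.landmark_of(t,n)])
print(env.state(),env.tip_reach)
E
```

```text
side 418.1865902664945 281.143005162646 218.5120193579815 [[-0.712 -0.702  0.006]
 [-0.524  0.525 -0.671]
 [ 0.468 -0.481 -0.742]] [-0.025  0.606  1.004]
caddy_grip [(array([306.7, 179.5]), 0.87), (array([162.3, 332. ]), 0.67)]
caddy_bow [(array([290.1, 163.5]), 0.64), (array([171.7, 322.1]), 0.6)]
eye_bar [(array([294.3, 155.4]), 0.67), (array([255.3, 196.2]), 0.48), (array([360.1, 203.9]), 0.43)]
hook_bar [(array([290.6, 166.3]), 0.41)]
lamp_edge [(array([298.2, 155.7]), 0.72)]
caddy_tray [(array([287.1, 188.1]), 0.76), (array([179.4, 337. ]), 0.65)]
top 448.4723165679153 281.1445783080463 207.2707600526426 [[ 0.014 -1.    -0.   ]
 [-0.984 -0.013 -0.176]
 [ 0.176  0.002 -0.984]] [0.245 0.054 1.341]
caddy_grip [(array([328. , 173.2]), 0.9), (array([404.4, 293.3]), 0.87), (array([140.7, 189.7]), 0.68)]
caddy_bow [(array([413. , 319.7]), 0.83), (array([325.7, 155.3]), 0.68)]
eye_bar [(array([260.7, 159.7]), 0.59)]
hook_bar [(array([324.8, 153.4]), 0.48)]
lamp_edge [(array([327.3, 155.6]), 0.62)]
caddy_tray [(array([402.3, 314.2]), 0.6), (array([160.1, 199. ]), 0.59), (array([327.5, 151.9]), 0.33)]
{'time': 0.7, 'joint_positions': array([-0.877,  0.04 ,  0.085, -0.   , -1.615, -0.334]), 'joint_vel': array([-0.001, -0.003, -0.002, -0.   ,  0.001, -0.001]), 'joint_torque': array([  0.001, -36.782,  34.739,   6.932,  -0.001,   0.   ]), 'eef_pos': array([ 0.211, -0.562,  0.405]), 'ee_rot': array([-0.   ,  0.569,  0.822,  0.   ]), 'ft_force': array([ 0.383, -0.211,  0.871]), 'ft_torque': array([0.002, 0.002, 0.035]), 'gripper_width': 0.08517753692214099} 0.1734
```

View pics/side0.png

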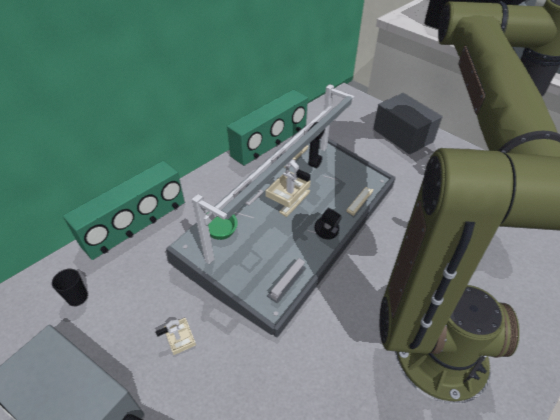

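View pics/top0.png

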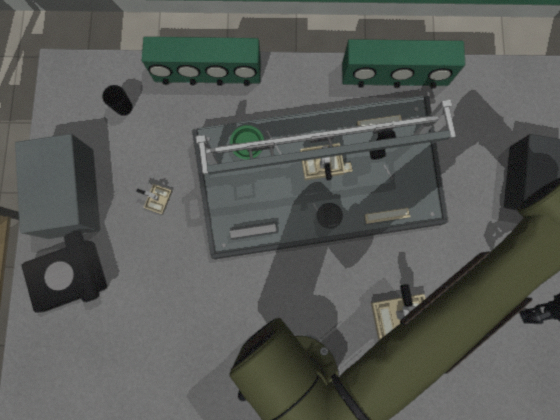

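Run:
```python
import cv2
p=cv2.imread('pics/side0.png');cv2.imwrite('pics/side0c.png',cv2.resize(p[110:260,200:400],None,fx=4,fy=4,interpolation=2))
p=cv2.imread('pics/top0.png');cv2.imwrite('pics/top0c.png',cv2.resize(p[110:220,220:400],None,fx=4.4,fy=4.4,interpolation=2))
```

```text
(no output)
```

View pics/side0c.png

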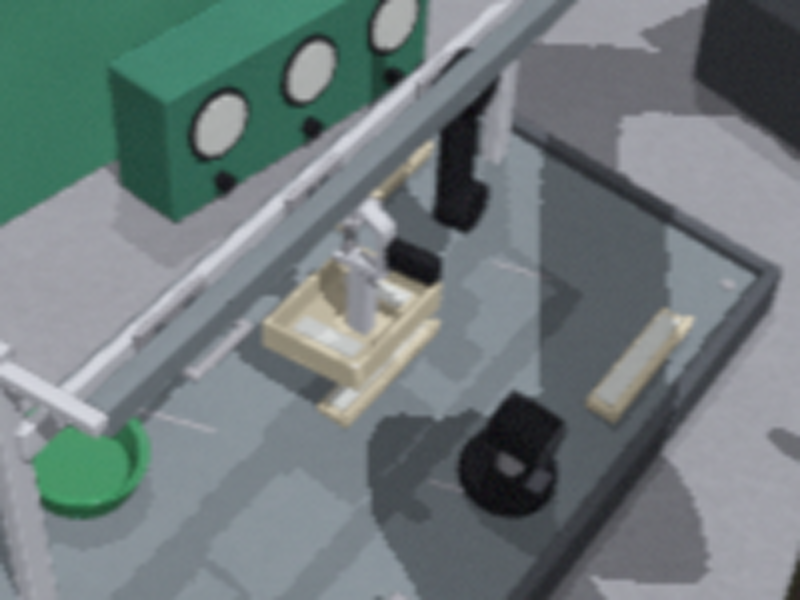

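View pics/top0c.png

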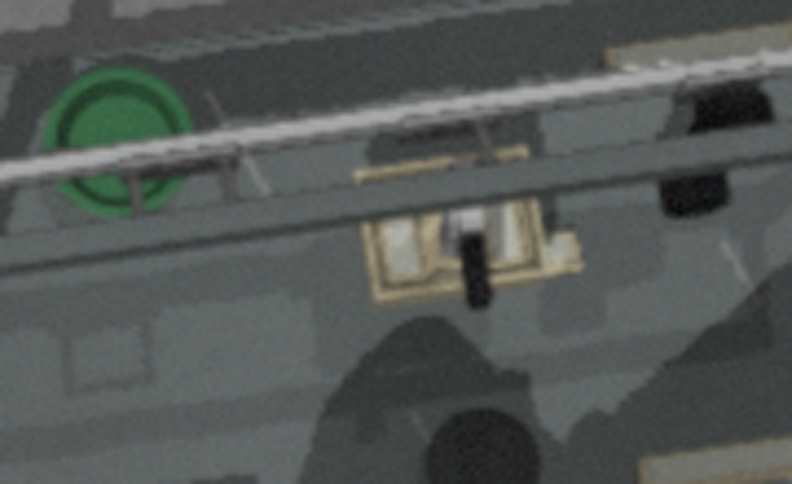

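Candidates for the caddy: the hanging one (grip at top 328,173 / side 307,180), a small one on the table (top 140,190 / side 162,332), and a large one on the table (top 404,293). The crops show that the hanging one sits under the lamp on the rail, so it's the one to use. The eye is at about top 250–272,150, and the handset is the black block at top 380,145.

Run:
```python
from h import *
np.set_printoptions(precision=4,suppress=True)
def cloud(n):
    d=np.load(f'pics/{n}0.npz')['d'];m=viewer.camera_model(n)
    v,u=np.mgrid[:420,:560];pc=np.stack([(u-m['cx'])/m['fx']*d,(v-m['cy'])/m['fy']*d,d],-1)
    return (pc-np.array(m['t']))@np.array(m['R']),d
for n in('top','side'):
    P,d=cloud(n)
    # lamp: z between .285 and .32
    k=(d>0)&(P[...,2]>.30)&(P[...,2]<.325)&(P[...,0]>.25)&(P[...,0]<.85)&(abs(P[...,1])<.45)
    X=P[k];print(n,k.sum(),X.min(0),X.max(0))
    if k.sum()>50:
        a=np.polyfit(X[:,1],X[:,0],1);r=X[:,0]-np.polyval(a,X[:,1]);k2=abs(r)<.012
        a=np.polyfit(X[k2,1],X[k2,0],1);r=X[k2,0]-np.polyval(a,X[k2,1]);print(a,np.degrees(np.arctan(a[0])),np.percentile(r,[1,50,99]),np.median(X[k2,2]),X[k2,1].min(),X[k2,1].max())
# grip
g=tri(('top',328,173.2),('side',306.7,179.5));print('grip',g,proj('top',g),proj('side',g))
P,d=cloud('top')
for (u,v) in [(328,168),(328,173),(328,176)]:print(u,v,P[v,u])
for r in (145,148,150,152,154,156):
    print(r,[ (c,round(float(d[r,c]),3)) for c in (248,250,251,252,260,270,271,272,273)])
ps,ds=cloud('side')
for (u,v) in [(307,178),(303,176),(255,196),(250,198),(253,196),(248,200)]:print(u,v,ps[v,u],ds[v,u])
```

```text
top 2558 [ 0.5092 -0.3599  0.3   ] [0.6986 0.2626 0.3211]
[-0.167   0.5609] -9.479038934817565 [-0.0068 -0.0002  0.0141] 0.31274178469860503 -0.3592868436419434 0.24571501907845963
side 1847 [ 0.5076 -0.3595  0.3   ] [0.6956 0.2646 0.3205]
[-0.1578  0.56  ] -8.969662113697698 [-0.0068 -0.0004  0.0139] 0.31356900226740736 -0.3576682474756292 0.24947058117432525
grip [ 0.5367 -0.0669  0.2046] [328.8665 174.75     1.1701] [305.1279 179.0214   1.1794]
328 168 [ 0.5479 -0.062   0.2302]
328 173 [ 0.536  -0.0625  0.2253]
328 176 [ 0.5263 -0.0617  0.2325]
145 [(248, 1.135), (250, 1.135), (251, 1.139), (252, 1.136), (260, 1.13), (270, 1.136), (271, 1.132), (272, 1.134), (273, 1.133)]
148 [(248, 1.128), (250, 1.132), (251, 1.132), (252, 1.134), (260, 1.146), (270, 1.146), (271, 1.14), (272, 1.142), (273, 1.163)]
150 [(248, 1.15), (250, 1.141), (251, 1.141), (252, 1.152), (260, 1.157), (270, 1.145), (271, 1.138), (272, 1.141), (273, 1.142)]
152 [(248, 1.304), (250, 1.141), (251, 1.136), (252, 1.145), (260, 1.286), (270, 1.316), (271, 1.139), (272, 1.141), (273, 1.139)]
154 [(248, 1.304), (250, 1.136), (251, 1.138), (252, 1.141), (260, 1.314), (270, 1.318), (271, 1.14), (272, 1.141), (273, 1.139)]
156 [(248, 1.294), (250, 1.143), (251, 1.14), (252, 1.14), (260, 1.313), (270, 1.064), (271, 1.07), (272, 1.067), (273, 1.066)]
307 178 [ 0.5229 -0.058   0.2231] 1.1549202
303 176 [ 0.5349 -0.0546  0.225 ] 1.1574908
255 196 [0.5567 0.1054 0.2443] 1.0764948
250 198 [0.5253 0.1487 0.29  ] 1.0071355
253 196 [0.6841 0.004  0.0836] 1.303969
248 200 [0.5229 0.1572 0.2909] 1.0012137
```

Run:
```python
import cv2
p=cv2.imread('pics/side0.png');cv2.imwrite('pics/side0d.png',cv2.resize(p[150:220,215:325],None,fx=7,fy=7,interpolation=2))
p=cv2.imread('pics/top0.png');cv2.imwrite('pics/top0d.png',cv2.resize(p[125:185,235:345],None,fx=7,fy=7,interpolation=2))
```

```text
(no output)
```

View pics/side0d.png

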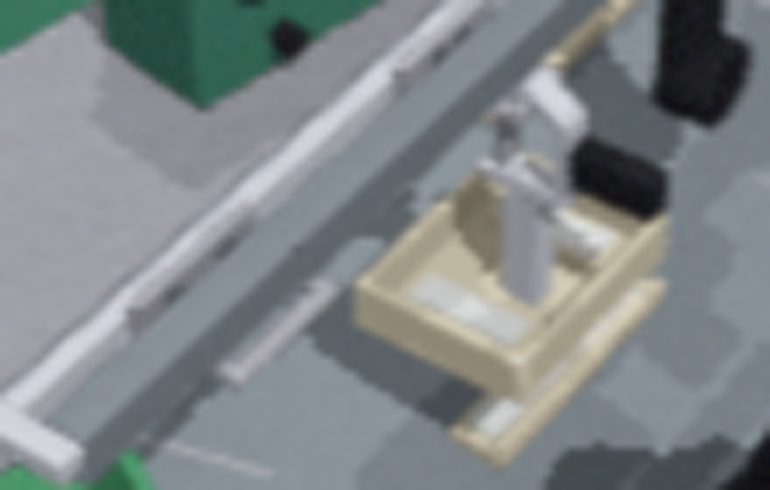

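View pics/top0d.png

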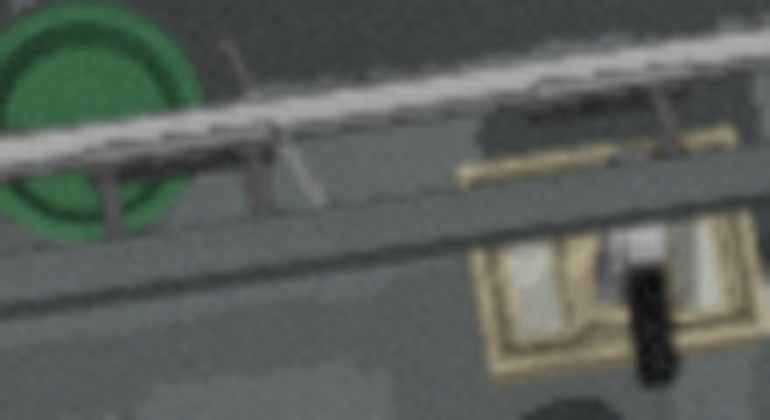

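Next I'll get the eye, hook and caddy poses in the rail frame from the point clouds.

```bash
cat >> h.py <<'E'
PSI=np.radians(9.25)
RX=np.array([np.cos(PSI),np.sin(PSI),0]);RY=np.array([-np.sin(PSI),np.cos(PSI),0])
def torail(P): return np.stack([P@RX,P@RY,P[...,2]],-1)
def fromrail(a,b,z): return a*RX+b*RY+np.array([0,0,z])
def cloud(n,f):
    d=np.load(f'pics/{f}.npz')['d'];m=viewer.camera_model(n)
    v,u=np.mgrid[:420,:560];pc=np.stack([(u-m['cx'])/m['fx']*d,(v-m['cy'])/m['fy']*d,d],-1)
    return (pc-np.array(m['t']))@np.array(m['R']),d
E
python3 - <<'E'
from h import *
np.set_printoptions(precision=4,suppress=True)
print(repr(env.state()['ee_rot']))
for n in('top','side'):
    P,d=cloud(n,n+'0');Q=torail(P);Q[d==0]=9
    pic=np.load(f'pics/{n}0.npz')['p']
    k=(Q[...,2]>.295)&(Q[...,2]<.33)&(abs(Q[...,0]-.545)<.016)&(abs(Q[...,1])<.25)
    X=Q[k];print(n,'lamp x span',np.percentile(X[:,0],[1,5,50,95,99]),'z',np.median(X[:,2]),np.polyfit(X[:,1],X[:,0],1))
    x0=np.median(X[:,0])
    k=(Q[...,2]>.226)&(Q[...,2]<.27)&(abs(Q[...,0]-x0-.02)<.03)&(Q[...,1]>-.02)&(Q[...,1]<.2)
    vv,uu=np.nonzero(k);X=Q[k];print(n,'eye pts',k.sum());o=np.argsort(X[:,1])
    for i in o[::max(1,len(o)//25)]:print(uu[i],vv[i],X[i])
    k=(Q[...,2]>.19)&(Q[...,2]<.26)&(Q[...,0]>.4)&(Q[...,0]<x0+.03)&(Q[...,1]>-.19)&(Q[...,1]<-.1)&(pic.max(-1)<70)
    X=Q[k];print(n,'black',k.sum(),np.percentile(X,[2,50,98],axis=0))
    t=X[X[:,2]>.222];
    if len(t)>10:print('grip top fit',np.polyfit(t[:,0],t[:,1],1),np.percentile(t,[2,50,98],axis=0))
E
```

```text
array([-0.    ,  0.5692,  0.8222,  0.    ])
top lamp x span [0.5416 0.542  0.5486 0.5587 0.56  ] z 0.3121837056043634 [-0.0016  0.5491]
top eye pts 42
273 150 [ 0.5948 -0.0167  0.2434]
273 151 [ 0.5925 -0.0164  0.2423]
273 152 [ 0.589  -0.0159  0.2449]
273 153 [ 0.5853 -0.0154  0.2485]
273 154 [ 0.5842 -0.0152  0.2436]
273 155 [ 0.5797 -0.0146  0.2498]
272 149 [ 0.5973 -0.0145  0.2448]
272 150 [ 0.5949 -0.0142  0.2441]
272 151 [ 0.5919 -0.0138  0.2453]
272 152 [ 0.5901 -0.0135  0.2427]
272 153 [ 0.5871 -0.013   0.244 ]
272 154 [ 0.5851 -0.0127  0.2421]
272 155 [ 0.5823 -0.0123  0.2425]
271 150 [ 0.5945 -0.0116  0.2467]
271 151 [ 0.5927 -0.0113  0.244 ]
271 152 [ 0.5898 -0.0109  0.245 ]
271 153 [ 0.5869 -0.0105  0.246 ]
271 154 [ 0.5852 -0.0102  0.2429]
271 155 [ 0.5822 -0.0098  0.2441]
270 149 [ 0.5985 -0.0095  0.2434]
270 150 [ 0.5968 -0.0092  0.2405]
252 153 [0.5952 0.0373 0.2419]
252 154 [0.5926 0.0376 0.2419]
252 155 [0.5913 0.0381 0.2377]
252 156 [0.5874 0.0383 0.242 ]
252 157 [0.5846 0.0387 0.2425]
252 158 [0.5817 0.039  0.2434]
251 152 [0.5964 0.0393 0.2476]
251 153 [0.5946 0.
[... 1356 characters left out ...]
98 [0.5635 0.0224 0.2451]
253 198 [0.5645 0.0253 0.2469]
254 200 [0.5601 0.0269 0.2435]
252 199 [0.5652 0.0285 0.2454]
252 200 [0.5643 0.0298 0.2434]
252 202 [0.5609 0.0343 0.2419]
251 201 [0.5631 0.0354 0.2451]
251 202 [0.5624 0.0365 0.2429]
249 201 [0.5677 0.0378 0.2444]
249 202 [0.5646 0.0416 0.2457]
247 201 [0.5707 0.042  0.2461]
250 204 [0.5608 0.0427 0.2416]
247 202 [0.5692 0.044  0.245 ]
248 203 [0.5659 0.0442 0.2435]
247 203 [0.5685 0.0451 0.2427]
248 204 [0.5653 0.0453 0.2411]
side black 100 [[ 0.5035 -0.1514  0.2125]
 [ 0.5216 -0.1425  0.2254]
 [ 0.5414 -0.1392  0.2315]]
grip top fit [-0.0294 -0.1291] [[ 0.5037 -0.152   0.2226]
 [ 0.5216 -0.1435  0.2288]
 [ 0.5415 -0.1387  0.2317]]
```

Emit:
arm_command(commands=[0, 0, -1.5, 0, 0, 0, -3, 0, 0, 0, -4.5, 0, 0, 0, -6, 1, 0, 0, -6, 2.25])

```text
time: 1.12
eef_pos: [0.2095, -0.5605, 0.564]
ee_rot: [0.006, 0.649, 0.761, -0.003]
ft_force: [-0.9, 0.2, 2.8]
gripper_width: 0.0851
```

```bash
cat >> h.py <<'E'
from scipy.spatial.transform import Rotation as Ro
def pose():
    s=env.state();q=s['ee_rot'];return s,np.array(s['eef_pos']),Ro.from_quat([q[1],q[2],q[3],q[0]]).as_matrix()
def rep(tgt=None):
    np.set_printoptions(precision=4,suppress=True)
    s,p,R=pose();g=p+.155*R[:,2]
    print('t',s['time'],'j',np.array(s['joint_positions']),'F',np.array(s['ft_force']),'T',np.array(s['ft_torque']),'w',s['gripper_width'])
    print('tcp rail',torail(p),'grasp rail',torail(g))
    M=np.stack([RX,RY,[0,0,1]]) @ R
    print('tool axes in rail (cols)\n',M, 'tilt fwd deg',np.degrees(np.arctan2(M[0,2],-M[2,2])),'side',np.degrees(np.arcsin(M[1,2])))
    if tgt is not None: # grasp target rail
        dlt=fromrail(*tgt)-g; print('units',R.T@dlt/.025)
E
python3 - <<'E'
from h import *
rep((.45,-.19,.56-.155))
E
```

```text
t 1.1167 j [-0.8774  0.1098  0.4525  0.0038 -1.9014 -0.5339] F [-0.9031  0.2166  2.7913] T [-0.0829  0.0858 -0.0192] w 0.08513687214442602
tcp rail [ 0.1167 -0.5869  0.564 ] grasp rail [ 0.1172 -0.5888  0.409 ]
tool axes in rail (cols)
 [[ 0.0032  1.      0.003 ]
 [ 0.9999 -0.0031 -0.0123]
 [-0.0123  0.0031 -0.9999]] tilt fwd deg 0.1733301850903931 side -0.7032909718467748
units [15.9957 13.2624  0.005 ]
```

Emit:
arm_command(commands=[1.2, 1.0, 0, 0, 2.4, 2.0, 0, 0, 3.6, 3.0, 0, 0, 4.8, 4.0, 0, 0, 6, 5, 0, 0, 7.2, 6, 0, 0, 8.4, 7, 0, 0, 9.6, 8, 0, 0, 10.8, 9, 0, 0, 12, 10, 0, 0])

```text
time: 1.95
eef_pos: [0.4093, -0.2231, 0.5615]
ee_rot: [0.006, 0.649, 0.761, -0.003]
ft_force: [1.5, -0.4, 0.2]
gripper_width: 0.0857
```

Run:
```python
from h import *
rep((.55,.0,.56-.155))
```

```text
t 1.95 j [-0.0591 -0.2424  0.1104  0.0121 -1.9168 -1.3492] F [ 1.4503 -0.3521  0.1926] T [-0.0562 -0.11   -0.0051] w 0.08571182174703942
tcp rail [ 0.3681 -0.2859  0.5615] grasp rail [ 0.3688 -0.2879  0.4065]
tool axes in rail (cols)
 [[ 0.0032  1.      0.0041]
 [ 0.9999 -0.0031 -0.0126]
 [-0.0126  0.0042 -0.9999]] tilt fwd deg 0.23682038501403344 side -0.7238940318459055
units [11.539   7.2124 -0.0544]
```

Emit:
arm_command(commands=[1.4, 1.2, 0, 0, 2.8, 2.4, 0, 0, 4.2, 3.6, 0, 0, 5.6, 4.8, 0, 0, 7, 6, 0, 0, 8.4, 7.2, 0, 0, 9.8, 8.4, 0, 0, 11.2, 9.6, 0, 0, 11.5, 11, 0, 0])

```text
time: 2.7
eef_pos: [0.6142, 0.0891, 0.5605]
ee_rot: [0.007, 0.648, 0.761, -0.001]
ft_force: [0.6, -0.4, 1.3]
gripper_width: 0.0855
```

Run:
```python
from h import *
rep()
```

```text
t 2.7 j [ 0.4701  0.1719  0.5109  0.0141 -1.9071 -1.8759] F [ 0.6041 -0.4486  1.3243] T [-0.0418 -0.0184 -0.0027] w 0.08548192447530512
tcp rail [ 0.6206 -0.0108  0.5605] grasp rail [ 0.6216 -0.0126  0.4055]
tool axes in rail (cols)
 [[ 0.0012  1.      0.0065]
 [ 0.9999 -0.0011 -0.0119]
 [-0.0119  0.0065 -0.9999]] tilt fwd deg 0.3742565607321061 side -0.6820093910609252
```

Now I'll push outward past the reach limit to see whether the tool tilts.

Emit:
arm_command(commands=[0, 1.5, 0, 0, 0, 3, 0, 0, 0, 4.5, 0, 0, 0, 6, 0, 0, 0, 8, 0, 0, 0, 10, 0, 0])

```text
time: 3.2
eef_pos: [0.7824, 0.1165, 0.5492]
ee_rot: [0.014, 0.649, 0.761, 0.004]
ft_force: [42.0, -0.5, 94.5]
gripper_width: 0.0855
```

Run:
```python
from h import *
rep()
```

```text
t 3.2 j [ 0.4036  0.8894  1.4923  0.0256 -2.1541 -1.8018] F [41.9813 -0.5441 94.5105] T [  0.5588 -12.6371   0.036 ] w 0.08547044192330656
tcp rail [ 0.791  -0.0108  0.5492] grasp rail [ 0.7947 -0.0133  0.3943]
tool axes in rail (cols)
 [[ 0.0034  0.9997  0.024 ]
 [ 0.9999 -0.003  -0.0161]
 [-0.016   0.024  -0.9996]] tilt fwd deg 1.3734136075777401 side -0.9232396308097796
```

Emit:
arm_command(commands=[0, 0.2, 0, 0, 0, 0.4, 0, 0, 0, 0.6, 0, 0])

```text
time: 3.45
eef_pos: [0.7889, 0.1177, 0.5413]
ee_rot: [0.016, 0.649, 0.761, 0.005]
ft_force: [-1.4, -0.5, 1.7]
gripper_width: 0.0853
```

Run:
```python
from h import *
rep()
```

```text
t 3.45 j [ 0.4024  0.8995  1.4905  0.0289 -2.1376 -1.7996] F [-1.4498 -0.4884  1.7182] T [-0.0616  0.1987 -0.0398] w 0.08527709083135136
tcp rail [ 0.7976 -0.0106  0.5413] grasp rail [ 0.8021 -0.0134  0.3864]
tool axes in rail (cols)
 [[ 0.0039  0.9996  0.0291]
 [ 0.9998 -0.0034 -0.018 ]
 [-0.0179  0.0292 -0.9994]] tilt fwd deg 1.6692888024229897 side -1.029123426021207
```

Emit:
arm_command(commands=[0, 0.6, -0.5, 0, 0, 1.2, -1.0, 0, 0, 1.8, -1.5, 0, 0, 2.4, -2.0, 0, 0, 3, -2.5, 0])

```text
time: 3.87
eef_pos: [0.7838, 0.1184, 0.5564]
ee_rot: [0.027, 0.649, 0.76, 0.018]
ft_force: [-0.3, -1.0, -0.6]
gripper_width: 0.0855
```

Run:
```python
from h import *
rep()
```

```text
t 3.8667 j [ 0.4077  0.8828  1.4916  0.0388 -2.1239 -1.799 ] F [-0.3037 -0.9753 -0.6181] T [0.059  0.1443 0.049 ] w 0.08546769494815985
tcp rail [ 0.7926 -0.0092  0.5564] grasp rail [ 0.8022 -0.012   0.4017]
tool axes in rail (cols)
 [[ 0.0039  0.9981  0.0618]
 [ 0.9998 -0.0028 -0.0185]
 [-0.0183  0.0618 -0.9979]] tilt fwd deg 3.5419989847525364 side -1.0594747902696346
```

Emit:
arm_command(commands=[0, 2, -1.6, 0, 0, 4, -3.2, 0, 0, 6, -4.8, 0, 0, 8, -6.4, 0, 0, 10, -8, 0, 0, 12, -9.6, 0])

```text
time: 4.37
eef_pos: [0.772, 0.1197, 0.5789]
ee_rot: [0.037, 0.648, 0.76, 0.029]
ft_force: [0.8, -0.0, 0.5]
gripper_width: 0.0854
```

Run:
```python
from h import *
rep()
```

```text
t 4.3667 j [ 0.4174  0.8555  1.4916  0.0493 -2.1224 -1.8022] F [ 0.7554 -0.0248  0.5043] T [0.0164 0.2241 0.058 ] w 0.08538486051613377
tcp rail [ 0.7811 -0.006   0.5789] grasp rail [ 0.7954 -0.009   0.4246]
tool axes in rail (cols)
 [[ 0.0039  0.9958  0.0917]
 [ 0.9998 -0.0022 -0.0194]
 [-0.0191  0.0917 -0.9956]] tilt fwd deg 5.260791766537004 side -1.1117187704743907
```

Emit:
arm_command(commands=[0, 20, -16, 0, 0, 30, -24, 0, 0, 40, -32, 0, 0, 40, -32, 0])

```text
time: 4.7
eef_pos: [0.7605, 0.1204, 0.6]
ee_rot: [0.047, 0.648, 0.759, 0.04]
ft_force: [-0.3, 0.4, 0.4]
gripper_width: 0.0853
```

Run:
```python
from h import *
rep()
```

```text
t 4.7 j [ 0.4266  0.8296  1.4913  0.0606 -2.1191 -1.8043] F [-0.3055  0.4253  0.4407] T [-0.002   0.3273  0.0417] w 0.0853028683147803
tcp rail [ 0.77   -0.0034  0.6   ] grasp rail [ 0.7888 -0.0066  0.4462]
tool axes in rail (cols)
 [[ 0.0041  0.9926  0.1217]
 [ 0.9998 -0.0016 -0.0205]
 [-0.0201  0.1218 -0.9924]] tilt fwd deg 6.992604924443554 side -1.1736307015252998
```

Emit:
arm_command(commands=[0, 20, 0, 0, 0, 30, 0, 0, 0, 40, 0, 0, 0, 40, 0, 0])

```text
time: 5.03
eef_pos: [0.8087, 0.1289, 0.5421]
ee_rot: [0.056, 0.647, 0.759, 0.049]
ft_force: [0.1, -0.3, 0.0]
gripper_width: 0.0849
```

Run:
```python
from h import *
rep()
```

```text
t 5.0333 j [ 0.4124  0.9077  1.4898  0.0632 -2.0152 -1.7929] F [ 0.1453 -0.3074  0.0377] T [0.0187 0.435  0.0323] w 0.0848726836800453
tcp rail [ 0.8189 -0.0028  0.5421] grasp rail [ 0.8415 -0.0061  0.3888]
tool axes in rail (cols)
 [[ 0.0039  0.9892  0.1462]
 [ 0.9998 -0.0008 -0.0214]
 [-0.0211  0.1462 -0.989 ]] tilt fwd deg 8.408376243598381 side -1.2259633187743597
```

Emit:
arm_command(commands=[0, 20, -32, 0, 0, 30, -48, 0, 0, 40, -64, 0, 0, 40, -64, 0])

```text
time: 5.37
eef_pos: [0.757, 0.123, 0.6162]
ee_rot: [0.066, 0.646, 0.758, 0.06]
ft_force: [-0.6, 0.0, -0.2]
gripper_width: 0.085
```

Run:
```python
from h import *
rep()
```

```text
t 5.3667 j [ 0.4356  0.8132  1.4916  0.0796 -2.0841 -1.8031] F [-0.5803  0.0316 -0.2326] T [-0.0232  0.4367  0.0397] w 0.0850137119749929
tcp rail [ 0.7669 -0.0003  0.6162] grasp rail [ 0.7941 -0.0038  0.4636]
tool axes in rail (cols)
 [[ 0.0049  0.9845  0.1753]
 [ 0.9997 -0.001  -0.0227]
 [-0.0221  0.1753 -0.9843]] tilt fwd deg 10.09697365518207 side -1.2984555643232263
```

Emit:
arm_command(commands=[0, 20, -12, 0, 0, 30, -18, 0, 0, 40, -24, 0, 0, 50, -30, 0, 0, 60, -36, 0, 0, 70, -42, 0, 0, 80, -48, 0, 0, 80, -48, 0, 0, 80, -48, 0, 0, 80, -48, 0, 0, 80, -48, 0, 0, 80, -48, 0])

```text
time: 6.37
eef_pos: [0.7469, 0.1262, 0.6339]
ee_rot: [0.076, 0.645, 0.757, 0.071]
ft_force: [0.3, -0.2, 0.5]
gripper_width: 0.0855
```

Run:
```python
from h import *
rep()
```

```text
t 6.3667 j [ 0.4477  0.7916  1.4906  0.092  -2.0766 -1.8074] F [ 0.2934 -0.1562  0.5049] T [ 0.0073  0.5525 -0.0237] w 0.0854702182118148
tcp rail [0.7574 0.0045 0.6339] grasp rail [0.7892 0.0008 0.4822]
tool axes in rail (cols)
 [[ 0.0051  0.9788  0.2047]
 [ 0.9997 -0.0003 -0.0235]
 [-0.023   0.2047 -0.9785]] tilt fwd deg 11.813152537258532 side -1.3485693623326847
```

Emit:
arm_command(commands=[0, 40, -22, 0, 0, 40, -22, 0])

```text
time: 6.53
eef_pos: [0.7489, 0.1271, 0.6389]
ee_rot: [0.086, 0.644, 0.756, 0.083]
ft_force: [0.3, -0.3, -0.3]
gripper_width: 0.0854
```

Run:
```python
from h import *
rep()
```

```text
t 6.5333 j [ 0.4499  0.7885  1.4907  0.1024 -2.0484 -1.8044] F [ 0.2796 -0.2938 -0.3094] T [-0.0048  0.7091  0.0161] w 0.08538301884878163
tcp rail [0.7596 0.0051 0.6389] grasp rail [0.7963 0.0013 0.4883]
tool axes in rail (cols)
 [[ 0.0054  0.9716  0.2365]
 [ 0.9997  0.0004 -0.0245]
 [-0.0239  0.2366 -0.9713]] tilt fwd deg 13.684346364088332 side -1.4042367184041304
```

Emit:
arm_command(commands=[0, 40, -20, 0, 0, 40, -20, 0])

```text
time: 6.7
eef_pos: [0.7518, 0.1282, 0.6431]
ee_rot: [0.097, 0.643, 0.754, 0.095]
ft_force: [-0.3, 0.6, -0.4]
gripper_width: 0.0854
```

Emit:
arm_command(commands=[0, 40, -18, 0, 0, 40, -18, 0])

```text
time: 6.87
eef_pos: [0.7554, 0.1294, 0.6464]
ee_rot: [0.108, 0.641, 0.752, 0.107]
ft_force: [-0.2, -0.3, 0.1]
gripper_width: 0.0851
```

Emit:
arm_command(commands=[0, 40, -16, 0, 0, 40, -16, 0])

```text
time: 7.03
eef_pos: [0.7599, 0.1307, 0.6488]
ee_rot: [0.118, 0.639, 0.75, 0.118]
ft_force: [-0.7, 0.4, 0.2]
gripper_width: 0.0855
```

Run:
```python
from h import *
rep()
```

```text
t 7.0333 j [ 0.4539  0.787   1.4907  0.1305 -1.9574 -1.7966] F [-0.6579  0.3641  0.2288] T [-0.0458  0.8946  0.0052] w 0.08545284166319782
tcp rail [0.7711 0.0069 0.6488] grasp rail [0.8219 0.0027 0.5024]
tool axes in rail (cols)
 [[ 0.0064  0.9445  0.3284]
 [ 0.9996  0.0026 -0.027 ]
 [-0.0263  0.3284 -0.9442]] tilt fwd deg 19.17731758201954 side -1.546213346874362
```

Emit:
arm_command(commands=[1.5, -0.1, 0, 0, 3, -0.3, 0, 0, 4.5, -0.5, 0, 0])

```text
time: 7.28
eef_pos: [0.7304, 0.2403, 0.6414]
ee_rot: [0.118, 0.64, 0.75, 0.117]
ft_force: [0.5, 0.3, 0.1]
gripper_width: 0.0851
```

Emit:
arm_command(commands=[6, 40, -14, 0, 6, 40, -14, 0])

```text
time: 7.45
eef_pos: [0.7424, 0.2503, 0.6377]
ee_rot: [0.124, 0.637, 0.751, 0.124]
ft_force: [1.1, -0.3, -2.4]
gripper_width: 0.0855
```

Emit:
arm_command(commands=[6, 40, -12, 0, 6, 40, -12, 0])

```text
time: 7.62
eef_pos: [0.7443, 0.2476, 0.6453]
ee_rot: [0.134, 0.635, 0.748, 0.138]
ft_force: [-0.8, -0.0, 1.4]
gripper_width: 0.0857
```

Run:
```python
from h import *
rep()
```

```text
t 7.6167 j [ 0.6118  0.8114  1.4915  0.1973 -1.9037 -1.9213] F [-0.7787 -0.0341  1.3502] T [-0.1506  1.0831 -0.0371] w 0.08570334087408693
tcp rail [0.7745 0.1248 0.6453] grasp rail [0.8328 0.1211 0.5018]
tool axes in rail (cols)
 [[ 0.0023  0.9264  0.3766]
 [ 0.9997  0.0071 -0.0237]
 [-0.0246  0.3765 -0.9261]] tilt fwd deg 22.127375461467373 side -1.3556624583005599
```

Emit:
arm_command(commands=[10, 40, -12, 0, 10, 40, -12, 0])

```text
time: 7.78
eef_pos: [0.7465, 0.2564, 0.6493]
ee_rot: [0.144, 0.633, 0.745, 0.154]
ft_force: [-0.7, -0.9, 0.9]
gripper_width: 0.0855
```

Emit:
arm_command(commands=[10, 40, -12, 0, 10, 40, -12, 0])

```text
time: 7.95
eef_pos: [0.7487, 0.2666, 0.6522]
ee_rot: [0.153, 0.631, 0.742, 0.17]
ft_force: [0.0, -0.0, 0.0]
gripper_width: 0.0852
```

Emit:
arm_command(commands=[10, 40, -10, 0, 10, 40, -10, 0])

```text
time: 8.12
eef_pos: [0.7498, 0.2743, 0.6569]
ee_rot: [0.162, 0.628, 0.738, 0.184]
ft_force: [-0.1, -0.2, 0.2]
gripper_width: 0.0855
```

Emit:
arm_command(commands=[10, 40, -10, 0, 10, 40, -10, 0])

```text
time: 8.28
eef_pos: [0.8221, 0.3296, 0.4868]
ee_rot: [0.141, 0.629, 0.759, 0.091]
ft_force: [10.2, 7.4, -18.0]
gripper_width: 0.0855
```

Run:
```python
from h import *
rep()
```

```text
t 8.2833 j [ 0.6449  1.0181  1.4791  0.2366 -1.7778 -1.9494] F [ 10.2255   7.4366 -18.0429] T [1.1867 0.5061 0.349 ] w 0.08553857861418107
tcp rail [0.8644 0.1932 0.4868] grasp rail [0.9138 0.179  0.3405]
tool axes in rail (cols)
 [[-0.0099  0.9479  0.3184]
 [ 0.9949  0.0413 -0.0919]
 [-0.1003  0.3158 -0.9435]] tilt fwd deg 18.645215496362955 side -5.275029396723416
```

Emit:
arm_command(commands=[0, -0.5, -0.5, 0, 0, -1, -1, 0])

```text
time: 8.45
eef_pos: [0.821, 0.3429, 0.4386]
ee_rot: [0.128, 0.627, 0.767, 0.046]
ft_force: [6.9, 5.8, -20.9]
gripper_width: 0.0856
```

Run:
```python
from h import *
rep()
print(env.state()['joint_vel'])
```

```text
t 8.45 j [ 0.6576  0.9571  1.2872  0.2316 -1.7451 -1.9699] F [  6.8982   5.8408 -20.9252] T [1.1779 0.7486 0.2505] w 0.08559835217405369
tcp rail [0.8655 0.2064 0.4386] grasp rail [0.9021 0.1864 0.2893]
tool axes in rail (cols)
 [[-0.0222  0.9714  0.2366]
 [ 0.9902  0.054  -0.129 ]
 [-0.1381  0.2314 -0.963 ]] tilt fwd deg 13.80090353988154 side -7.410694090887699
[ 0.0891 -1.706  -2.315  -0.056   1.0393 -0.3274]
```

Emit:
arm_command(commands=[0, 0, 0, 0, 0, 0, 0, 0, 0, 0, 0, 0])

```text
time: 8.7
eef_pos: [0.8295, 0.3508, 0.3818]
ee_rot: [0.116, 0.625, 0.772, 0.01]
ft_force: [4.1, 3.3, -23.1]
gripper_width: 0.0857
```

Run:
```python
from h import *
rep()
print(env.state()['joint_vel'])
snap('side','side1');snap('top','top1')
```

```text
t 8.7 j [ 0.6578  0.9925  1.2412  0.2241 -1.7419 -1.9714] F [  4.0775   3.3034 -23.0655] T [1.015  0.9671 0.0777] w 0.08566706673959802
tcp rail [0.8751 0.2129 0.3818] grasp rail [0.9011 0.1884 0.231 ]
tool axes in rail (cols)
 [[-0.0348  0.9853  0.1671]
 [ 0.9854  0.0617 -0.1585]
 [-0.1665  0.1592 -0.9731]] tilt fwd deg 9.74442625893 side -9.118381230066475
[ 0.0036 -0.2064  0.0694 -0.0746 -0.0001  0.0057]
```

View pics/side1.png

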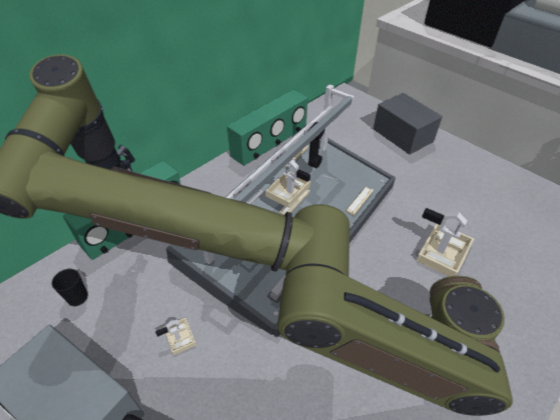

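View pics/top1.png

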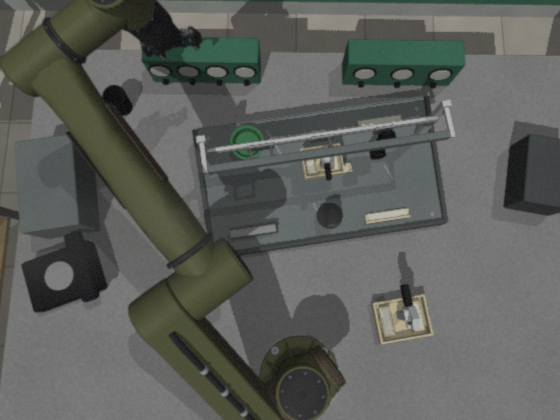

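Run:
```python
from h import *
rep()
print(env.state()['joint_vel'],env.state()['joint_torque'])
import cv2
p=cv2.imread('pics/side1.png');cv2.imwrite('pics/side1c.png',cv2.resize(p[80:250,30:220],None,fx=4,fy=3.5,interpolation=2))
P,d=cloud('top','top0');print('green box top z',P[50,200],P[40,180],P[45,240], P[60,155])
```

```text
t 8.8 j [ 0.6577  0.9664  1.276   0.2302 -1.7455 -1.97  ] F [-0.0123 -0.3471  4.9182] T [ 0.1802  0.4694 -0.0009] w 0.0854359757351354
tcp rail [0.8681 0.2082 0.4243] grasp rail [0.9019 0.1869 0.2746]
tool axes in rail (cols)
 [[-0.0252  0.9756  0.2183]
 [ 0.9889  0.0563 -0.1373]
 [-0.1463  0.2124 -0.9662]] tilt fwd deg 12.731120076216486 side -7.8929892649534885
[-0.0035 -0.2772  0.3411  0.1045 -0.0181  0.0069] [ -0.0142 -59.5063  22.9953   5.0446   0.4897  -0.0637]
green box top z [0.9198 0.2981 0.1424] [0.2452 0.0537 1.3413] [0.941  0.1833 0.1357] [0.8895 0.4281 0.1372]
```

View pics/side1c.png

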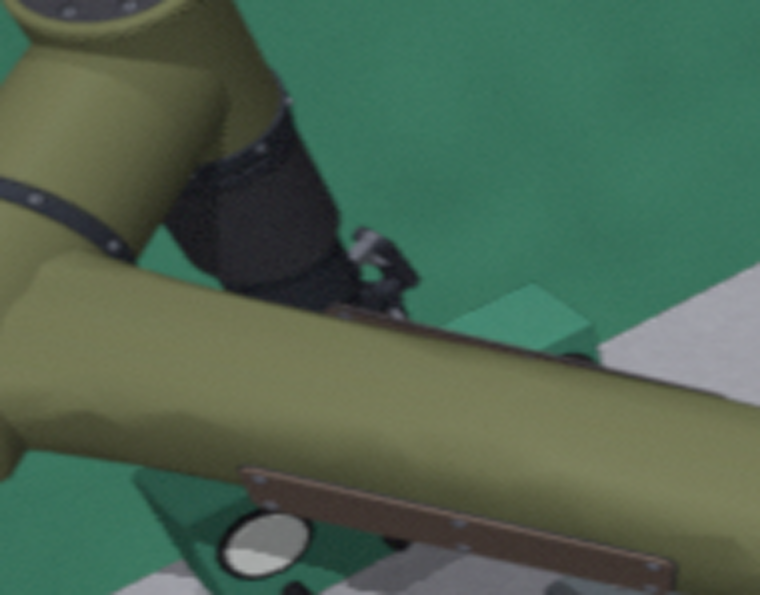

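Run:
```python
from h import *
s,p,R=pose();rep()
print(R.T@(fromrail(.66,.33,.60)-p)/.025)
```

```text
t 8.8 j [ 0.6577  0.9664  1.276   0.2302 -1.7455 -1.97  ] F [-0.0123 -0.3471  4.9182] T [ 0.1802  0.4694 -0.0009] w 0.0854359757351354
tcp rail [0.8681 0.2082 0.4243] grasp rail [0.9019 0.1869 0.2746]
tool axes in rail (cols)
 [[-0.0252  0.9756  0.2183]
 [ 0.9889  0.0563 -0.1373]
 [-0.1463  0.2124 -0.9662]] tilt fwd deg 12.731120076216486 side -7.8929892649534885
[ 4.0011 -6.3542 -9.2752]
```

Emit:
arm_command(commands=[0, -0.3, -0.8, 0, 0.2, -0.8, -1.8, 0, 0.6, -1.5, -3, 0, 1.2, -2.4, -4.3, 0, 2, -3.4, -5.6, 0, 2.8, -4.4, -6.8, 0, 3.4, -5.4, -8, 0, 3.8, -6, -8.8, 0, 4, -6.3, -9.3, 0, 4, -6.3, -9.3, 0])

```text
time: 9.63
eef_pos: [0.5913, 0.4245, 0.6236]
ee_rot: [0.125, 0.627, 0.767, 0.054]
ft_force: [-0.5, -1.1, 1.3]
gripper_width: 0.0856
```

Run:
```python
from h import *
s,p,R=pose();rep()
b=np.arctan2(p[1],p[0]);print('bearing rail',np.degrees(b-PSI),'radial-up push units',R.T@(np.array([np.cos(b)*.75,np.sin(b)*.75,.62]))*4)
```

```text
t 9.6333 j [ 0.9488  0.5332  0.9925  0.2747 -1.9241 -2.2104] F [-0.513  -1.1271  1.2934] T [ 0.1272  0.6424 -0.0355] w 0.08558031931507766
tcp rail [0.6519 0.3239 0.6236] grasp rail [0.6897 0.306  0.4743]
tool axes in rail (cols)
 [[-0.0229  0.9695  0.244 ]
 [ 0.9919  0.0525 -0.1156]
 [-0.1249  0.2393 -0.9629]] tilt fwd deg 14.218678149293686 side -6.6403978842527565
bearing rail 26.420198417189077 radial-up push units [ 0.9526  3.2685 -1.8868]
```

Emit:
arm_command(commands=[0.2, 0.8, -0.4, 0, 0.4, 1.6, -0.9, 0, 0.6, 2.3, -1.3, 0, 0.8, 2.9, -1.6, 0, 0.9, 3.3, -1.9, 0, 1.0, 3.6, -2.0, 0])

```text
time: 10.13
eef_pos: [0.5931, 0.4053, 0.6762]
ee_rot: [0.124, 0.628, 0.765, 0.066]
ft_force: [0.8, -0.1, -0.5]
gripper_width: 0.0855
```

Run:
```python
from h import *
rep()
```

```text
t 10.1333 j [ 0.9279  0.7118  1.3787  0.2951 -2.0939 -2.1352] F [ 0.832  -0.1315 -0.5142] T [0.1089 0.7552 0.0144] w 0.0854798135136114
tcp rail [0.6505 0.3047 0.6762] grasp rail [0.691  0.2895 0.5274]
tool axes in rail (cols)
 [[-0.021   0.965   0.2613]
 [ 0.994   0.0483 -0.0982]
 [-0.1074  0.2577 -0.9602]] tilt fwd deg 15.223048067745534 side -5.6341073054246396
```

Emit:
arm_command(commands=[1, 3.2, -1.9, 0, 1.5, 4.8, -2.8, 0])

```text
time: 10.3
eef_pos: [0.5792, 0.3822, 0.7021]
ee_rot: [0.123, 0.628, 0.765, 0.076]
ft_force: [-0.7, -1.2, 1.8]
gripper_width: 0.0854
```

Run:
```python
from h import *
rep()
```

```text
t 10.3 j [ 0.9233  0.6472  1.3386  0.2929 -2.0969 -2.1296] F [-0.6535 -1.2331  1.8464] T [-0.0115  0.7986 -0.0273] w 0.0853973337410246
tcp rail [0.6331 0.2841 0.7021] grasp rail [0.6756 0.2712 0.5536]
tool axes in rail (cols)
 [[-0.0212  0.9614  0.2745]
 [ 0.9955  0.0458 -0.0833]
 [-0.0926  0.2714 -0.958 ]] tilt fwd deg 15.986403181001975 side -4.776581215466078
```

Emit:
arm_command(commands=[1, 4, 0, 0, 1.5, 6, 0, 0])

```text
time: 10.47
eef_pos: [0.6046, 0.3826, 0.6884]
ee_rot: [0.13, 0.627, 0.764, 0.082]
ft_force: [0.6, -0.5, 4.3]
gripper_width: 0.0855
```

Emit:
arm_command(commands=[1, 4, 0, 0, 1.5, 6, 0, 0])

```text
time: 10.63
eef_pos: [0.6431, 0.4028, 0.6102]
ee_rot: [0.131, 0.623, 0.771, -0.004]
ft_force: [-5.7, -7.5, 18.5]
gripper_width: 0.0852
```

Run:
```python
from h import *
rep()
```

```text
t 10.6333 j [ 0.8701  0.8572  1.4578  0.3162 -2.1492 -2.0513] F [-5.7099 -7.5479 18.4796] T [-0.9228  0.5    -0.3131] w 0.0852213197067042
tcp rail [0.6995 0.2942 0.6102] grasp rail [0.7256 0.2634 0.4606]
tool axes in rail (cols)
 [[-0.0336  0.9851  0.1684]
 [ 0.9778  0.0673 -0.1986]
 [-0.2069  0.158  -0.9655]] tilt fwd deg 9.895222442628912 side -11.452576165663759
```

Emit:
arm_command(commands=[0, 0, 0, 0, 0, 0, 0, 0, 0, 0, 0, 0])

```text
time: 10.88
eef_pos: [0.6545, 0.4167, 0.5798]
ee_rot: [0.13, 0.62, 0.774, -0.025]
ft_force: [-0.9, -1.5, 4.2]
gripper_width: 0.0853
```

```bash
cat >> h.py <<'E'
def push(mag=1.,el=.69,tgt=None):
    s,p,R=pose();b=np.arctan2(p[1],p[0]);d=np.array([np.cos(b)*np.cos(el),np.sin(b)*np.cos(el),np.sin(el)])
    print('bearing rail %.1f'%np.degrees(b-PSI),'r %.3f'%np.hypot(p[0],p[1]),'push',R.T@d*mag)
    if tgt is not None: print('to',R.T@(fromrail(*tgt)-p)/.025)
E
python3 - <<'E'
from h import *
rep();push(tgt=(.594,.371,.62));print(env.state()['joint_vel'])
E
```

```text
t 10.8833 j [ 0.8701  0.8919  1.4474  0.3129 -2.1471 -2.0516] F [-0.8503 -1.5095  4.1807] T [ 0.2203  0.4687 -0.0277] w 0.08529321063582343
tcp rail [0.713  0.306  0.5798] grasp rail [0.7341 0.2714 0.4302]
tool axes in rail (cols)
 [[-0.0431  0.9898  0.1359]
 [ 0.972   0.073  -0.2235]
 [-0.2311  0.1224 -0.9652]] tilt fwd deg 8.012959297912426 side -12.913853155731873
bearing rail 23.2 r 0.776 push [ 0.118   0.8016 -0.5861]
to [ 2.3593 -4.3249 -2.7791]
[-0.0049 -0.4587  0.1629  0.0996 -0.0221 -0.001 ]
```

Emit:
arm_command(commands=[0.4, -0.8, -0.5, 0, 1, -1.8, -1.1, 0, 1.6, -2.9, -1.8, 0, 2.1, -3.8, -2.4, 0, 2.4, -4.3, -2.8, 0, 2.4, -4.3, -2.8, 0])

```text
time: 11.38
eef_pos: [0.5213, 0.4586, 0.6312]
ee_rot: [0.129, 0.619, 0.774, -0.016]
ft_force: [0.1, -0.8, 0.7]
gripper_width: 0.0852
```

Run:
```python
from h import *
rep();push();print(env.state()['joint_vel'])
```

```text
t 11.3833 j [ 1.0609  0.5261  0.9946  0.2892 -2.0968 -2.2714] F [ 0.0639 -0.7928  0.6933] T [ 0.3798  0.5101 -0.0199] w 0.08520339663890093
tcp rail [0.5882 0.3689 0.6312] grasp rail [0.611  0.3361 0.4814]
tool axes in rail (cols)
 [[-0.0436  0.9881  0.1473]
 [ 0.9746  0.0744 -0.2111]
 [-0.2196  0.1344 -0.9663]] tilt fwd deg 8.668524500267795 side -12.187315779458315
bearing rail 32.1 r 0.694 push [ 0.2311  0.7617 -0.6053]
[-0.0533  0.0627  0.014  -0.0106  0.0203  0.036 ]
```

Emit:
arm_command(commands=[0.2, 0.6, -0.3, 0, 0.4, 1.2, -0.6, 0, 0.6, 1.8, -0.9, 0, 0.7, 2.2, -1.2, 0, 0.8, 2.4, -1.3, 0, 0.8, 2.4, -1.3, 0])

```text
time: 11.88
eef_pos: [0.5317, 0.4497, 0.6678]
ee_rot: [0.123, 0.623, 0.773, -0.007]
ft_force: [0.4, -0.3, -0.1]
gripper_width: 0.0856
```

Run:
```python
from h import *
rep();push();print(env.state()['joint_vel'])
```

```text
t 11.8833 j [ 1.0364  0.7185  1.3668  0.3118 -2.2455 -2.2004] F [ 0.4257 -0.2936 -0.1487] T [0.4688 0.5264 0.0357] w 0.08560193291480257
tcp rail [0.5971 0.3584 0.6678] grasp rail [0.6207 0.3288 0.5175]
tool axes in rail (cols)
 [[-0.0375  0.9876  0.1524]
 [ 0.9793  0.0667 -0.1912]
 [-0.199   0.1421 -0.9696]] tilt fwd deg 8.931961732339246 side -11.025553506506245
bearing rail 31.0 r 0.696 push [ 0.2372  0.77   -0.5923]
[ 0.0071  0.027  -0.0061 -0.0389 -0.0313 -0.0123]
```

Emit:
arm_command(commands=[0.8, 2.2, -1.2, 0, 1, 3, -1.6, 0])

```text
time: 12.05
eef_pos: [0.5204, 0.4186, 0.6977]
ee_rot: [0.115, 0.626, 0.771, 0.0]
ft_force: [-1.0, -1.7, 2.0]
gripper_width: 0.0855
```

Run:
```python
from h import *
rep();push();print(env.state()['joint_vel'])
```

```text
t 12.05 j [ 1.0241  0.6727  1.3718  0.3035 -2.2784 -2.1913] F [-1.0358 -1.6904  1.9583] T [ 0.0827  0.5283 -0.1271] w 0.08553117448802089
tcp rail [0.5809 0.3295 0.6977] grasp rail [0.6045 0.303  0.5468]
tool axes in rail (cols)
 [[-0.0313  0.9878  0.1524]
 [ 0.9836  0.0575 -0.1712]
 [-0.1779  0.1445 -0.9734]] tilt fwd deg 8.89754360152251 side -9.856494315307529
bearing rail 29.6 r 0.668 push [ 0.2401  0.7766 -0.5825]
[-0.0552 -0.0404  0.2668  0.1296 -0.2397  0.1853]
```

Emit:
arm_command(commands=[0.6, 2.4, -0.6, 0, 0.8, 3.2, -0.8, 0])

```text
time: 12.22
eef_pos: [0.5226, 0.3893, 0.7155]
ee_rot: [0.11, 0.63, 0.769, 0.01]
ft_force: [-0.4, -1.3, 2.0]
gripper_width: 0.0856
```

Run:
```python
from h import *
rep();push();print(env.state()['joint_vel'])
```

```text
t 12.2167 j [ 0.9945  0.6438  1.3759  0.2944 -2.286  -2.1714] F [-0.3815 -1.3175  1.958 ] T [ 0.2025  0.4971 -0.053 ] w 0.08556338156787878
tcp rail [0.5784 0.3003 0.7155] grasp rail [0.603  0.2769 0.5643]
tool axes in rail (cols)
 [[-0.0242  0.987   0.1589]
 [ 0.9874  0.0485 -0.1509]
 [-0.1566  0.1532 -0.9757]] tilt fwd deg 9.248164765354788 side -8.678256789668458
bearing rail 27.4 r 0.652 push [ 0.2346  0.7904 -0.5659]
[-0.0741 -0.2982 -0.4645 -0.0254  0.1814  0.0361]
```

Emit:
arm_command(commands=[0.6, 2.4, -0.6, 0, 0.8, 3.2, -0.8, 0])

```text
time: 12.38
eef_pos: [0.5247, 0.3625, 0.7307]
ee_rot: [0.105, 0.633, 0.767, 0.019]
ft_force: [-1.0, -2.2, 2.0]
gripper_width: 0.0852
```

Run:
```python
from h import *
rep();push();print(env.state()['joint_vel'])
```

```text
t 12.3833 j [ 0.9656  0.6211  1.3835  0.2864 -2.2922 -2.1515] F [-0.9546 -2.2321  1.997 ] T [ 0.0766  0.5268 -0.0149] w 0.08515236943894083
tcp rail [0.5761 0.2734 0.7307] grasp rail [0.6019 0.2528 0.5792]
tool axes in rail (cols)
 [[-0.0177  0.9859  0.1665]
 [ 0.9903  0.0402 -0.1329]
 [-0.1377  0.1626 -0.977 ]] tilt fwd deg 9.671857789761065 side -7.63489884536715
bearing rail 25.4 r 0.638 push [ 0.2275  0.8037 -0.5498]
[-0.0661 -0.4257 -0.675  -0.044   0.2985 -0.0081]
```

Emit:
arm_command(commands=[0.6, 2.4, -0.6, 0, 0.8, 3.2, -0.8, 0])

```text
time: 12.55
eef_pos: [0.5264, 0.338, 0.7436]
ee_rot: [0.102, 0.635, 0.765, 0.028]
ft_force: [-0.2, -1.5, 1.2]
gripper_width: 0.0854
```

Emit:
arm_command(commands=[0.6, 2.4, -0.6, 0, 0.8, 3.2, -0.8, 0])

```text
time: 12.72
eef_pos: [0.5329, 0.3211, 0.7514]
ee_rot: [0.105, 0.638, 0.761, 0.049]
ft_force: [-1.3, -2.6, 7.9]
gripper_width: 0.0855
```

Run:
```python
from h import *
rep();push();print(env.state()['joint_vel'])
```

```text
t 12.7167 j [ 0.9139  0.5548  1.3368  0.2745 -2.2436 -2.125 ] F [-1.3241 -2.591   7.8532] T [-0.2081  0.4617 -0.1217] w 0.08547838633582398
tcp rail [0.5776 0.2312 0.7514] grasp rail [0.61   0.2166 0.6005]
tool axes in rail (cols)
 [[-0.0044  0.9778  0.2093]
 [ 0.9952  0.0247 -0.0944]
 [-0.0975  0.2079 -0.9733]] tilt fwd deg 12.139096447299325 side -5.417448365787099
bearing rail 21.8 r 0.622 push [ 0.22    0.8396 -0.4967]
[-0.0056 -1.1237 -2.3527 -0.0999  1.2634 -0.2591]
```

Emit:
arm_command(commands=[0, 0, 0, 0, 0, 0, 0, 0, 0, 0, 0, 0])

```text
time: 12.97
eef_pos: [0.5314, 0.3182, 0.7545]
ee_rot: [0.105, 0.638, 0.761, 0.051]
ft_force: [-0.4, -0.4, -0.3]
gripper_width: 0.0853
```

Run:
```python
from h import *
rep();push();print(env.state()['joint_vel'])
```

```text
t 12.9667 j [ 0.9131  0.5511  1.3387  0.2759 -2.2441 -2.1245] F [-0.3843 -0.4302 -0.2564] T [ 0.1298  0.634  -0.0775] w 0.08527001011110162
tcp rail [0.5756 0.2287 0.7545] grasp rail [0.6087 0.2144 0.6037]
tool axes in rail (cols)
 [[-0.0027  0.977   0.2134]
 [ 0.9955  0.0229 -0.092 ]
 [-0.0948  0.2122 -0.9726]] tilt fwd deg 12.37359484302579 side -5.2813403234893075
bearing rail 21.7 r 0.619 push [ 0.2212  0.8418 -0.4924]
[ 0.0075  0.0039  0.0339 -0.0046 -0.0008 -0.0025]
```

Emit:
arm_command(commands=[0.7, 2.4, -1, 0, 1, 3.4, -1.4, 0])

```text
time: 13.13
eef_pos: [0.5256, 0.297, 0.7714]
ee_rot: [0.104, 0.64, 0.759, 0.061]
ft_force: [-0.3, -0.3, 1.8]
gripper_width: 0.0857
```

Run:
```python
from h import *
rep();push();print(env.state()['joint_vel'])
```

```text
t 13.1333 j [ 0.8966  0.5668  1.4124  0.2787 -2.2779 -2.1004] F [-0.2502 -0.3491  1.8286] T [-0.0158  0.6726 -0.0296] w 0.08574296369908554
tcp rail [0.5665 0.2086 0.7714] grasp rail [0.6016 0.1967 0.6209]
tool axes in rail (cols)
 [[-0.0001  0.974   0.2264]
 [ 0.9968  0.018  -0.0772]
 [-0.0793  0.2257 -0.971 ]] tilt fwd deg 13.123874062439764 side -4.430145742465088
bearing rail 20.2 r 0.604 push [ 0.2152  0.8534 -0.4748]
[-0.0599 -0.1146 -0.1029  0.0324  0.0665  0.0772]
```

Run:
```python
from h import *
push(tgt=(.677,.246,.61))
```

```text
bearing rail 20.2 r 0.604 push [ 0.21516693  0.85337875 -0.47481355]
to [2.00132873 2.87521586 7.15386305]
```

Emit:
arm_command(commands=[0.2, 0.3, 0.8, 0, 0.5, 0.7, 1.8, 0, 0.8, 1.2, 3, 0, 1.2, 1.7, 4.2, 0, 1.5, 2.2, 5.4, 0, 1.8, 2.6, 6.5, 0, 2, 2.9, 7.1, 0, 2, 2.9, 7.1, 0])

```text
time: 13.8
eef_pos: [0.6306, 0.3532, 0.607]
ee_rot: [0.103, 0.639, 0.76, 0.058]
ft_force: [1.0, 0.9, -1.0]
gripper_width: 0.0854
```

Run:
```python
from h import *
rep();push(el=.6);print(env.state()['joint_vel'])
```

```text
t 13.8 j [ 0.8298  0.464   0.8877  0.2099 -1.8613 -2.1552] F [ 0.9872  0.8709 -1.0406] T [0.2342 0.6211 0.0138] w 0.08543165394260464
tcp rail [0.6792 0.2473 0.607 ] grasp rail [0.7135 0.2349 0.4563]
tool axes in rail (cols)
 [[-0.0009  0.9752  0.2211]
 [ 0.9966  0.0191 -0.0798]
 [-0.082   0.2203 -0.972 ]] tilt fwd deg 12.817624642982041 side -4.574540795185979
bearing rail 20.0 r 0.723 push [ 0.2344  0.8861 -0.3998]
[ 0.0126 -0.0307  0.0584  0.0283 -0.0521 -0.0006]
```

Emit:
arm_command(commands=[0.2, 0.7, 0, 0, 0.4, 1.3, 0, 0, 0.5, 1.8, -0.1, 0, 0.6, 2.2, -0.2, 0, 0.7, 2.5, -0.3, 0])

```text
time: 14.22
eef_pos: [0.6797, 0.3801, 0.603]
ee_rot: [0.104, 0.638, 0.761, 0.05]
ft_force: [2.2, 3.4, -6.6]
gripper_width: 0.0854
```

Run:
```python
from h import *
rep();push(el=.6);print(env.state()['joint_vel'])
```

```text
t 14.2167 j [ 0.8044  0.8585  1.4782  0.2289 -2.0637 -2.0782] F [ 2.2194  3.3806 -6.5838] T [0.5572 0.643  0.0721] w 0.08537955107948181
tcp rail [0.732  0.2659 0.603 ] grasp rail [0.7646 0.2517 0.4522]
tool axes in rail (cols)
 [[-0.004   0.9776  0.2103]
 [ 0.9955  0.0238 -0.0921]
 [-0.0951  0.209  -0.9733]] tilt fwd deg 12.194299962936466 side -5.286900279078112
bearing rail 20.0 r 0.779 push [ 0.2238  0.8831 -0.4124]
[ 0.0182  0.0079  0.0738 -0.0633  0.1748 -0.0238]
```

Emit:
arm_command(commands=[0.7, 2.6, -1.5, 0, 1.4, 5.2, -3, 0])

```text
time: 14.38
eef_pos: [0.6701, 0.369, 0.6277]
ee_rot: [0.112, 0.637, 0.76, 0.065]
ft_force: [-1.6, -1.3, 3.7]
gripper_width: 0.0859
```

Run:
```python
from h import *
rep();push(el=.6);print(env.state()['joint_vel'])
```

```text
t 14.3833 j [ 0.8056  0.8193  1.4617  0.2437 -2.0525 -2.0711] F [-1.6244 -1.2842  3.6851] T [-0.0994  0.6482 -0.0548] w 0.08589132349740045
tcp rail [0.7207 0.2565 0.6277] grasp rail [0.7585 0.2434 0.478 ]
tool axes in rail (cols)
 [[-0.0023  0.9698  0.2438]
 [ 0.9962  0.0236 -0.0843]
 [-0.0875  0.2426 -0.9662]] tilt fwd deg 14.160963604459704 side -4.835570403858774
bearing rail 19.6 r 0.765 push [ 0.2244  0.8977 -0.3793]
[ 0.0249 -0.2236 -0.4083  0.018   0.41   -0.101 ]
```

Emit:
arm_command(commands=[0.7, 2.6, -1.1, 0, 1.4, 5.4, -2.3, 0])

```text
time: 14.55
eef_pos: [0.7251, 0.4211, 0.4756]
ee_rot: [0.106, 0.628, 0.77, -0.04]
ft_force: [7.6, 7.7, -17.8]
gripper_width: 0.0852
```

Run:
```python
from h import *
rep();push(el=.6);print(env.state()['joint_vel'])
```

```text
t 14.55 j [ 0.8014  1.0324  1.487   0.2489 -2.0744 -2.0548] F [  7.5773   7.6689 -17.7617] T [ 1.9364 -0.4037  0.284 ] w 0.08524287726564814
tcp rail [0.7833 0.2991 0.4756] grasp rail [0.7957 0.2666 0.3245]
tool axes in rail (cols)
 [[-0.0321  0.9963  0.08  ]
 [ 0.9766  0.0482 -0.2094]
 [-0.2125  0.0715 -0.9746]] tilt fwd deg 4.695193279947377 side -12.085528853381915
bearing rail 20.9 r 0.838 push [ 0.1428  0.8227 -0.5502]
[-0.0201  0.9147  0.0738 -0.2615  1.1604 -0.2354]
```

Emit:
arm_command(commands=[0, 0, 0, 0, 0, 0, 0, 0, 0, 0, 0, 0])

```text
time: 14.8
eef_pos: [0.7263, 0.4229, 0.4715]
ee_rot: [0.106, 0.628, 0.77, -0.041]
ft_force: [-0.7, 0.1, 2.0]
gripper_width: 0.0852
```

Run:
```python
from h import *
rep();push(tgt=(.588,.369,.64));print(env.state()['joint_vel'])
```

```text
t 14.8 j [ 0.802   1.0365  1.485   0.2496 -2.0716 -2.0558] F [-0.6775  0.1357  2.0367] T [0.4414 0.3152 0.0214] w 0.08522792080689366
tcp rail [0.7848 0.3006 0.4715] grasp rail [0.7969 0.2678 0.3205]
tool axes in rail (cols)
 [[-0.0325  0.9964  0.0781]
 [ 0.9761  0.0484 -0.212 ]
 [-0.215   0.0693 -0.9741]] tilt fwd deg 4.5836913105260635 side -12.239508535122086
bearing rail 21.0 r 0.840 push [ 0.109   0.7751 -0.6223]
to [ 1.476  -7.2431 -7.7621]
[-0.006  -0.2746  0.0994  0.0548 -0.0296  0.0085]
```

Emit:
arm_command(commands=[0.1, -0.8, -0.8, 0, 0.3, -2, -2, 0, 0.6, -3.3, -3.4, 0, 0.9, -4.6, -4.8, 0, 1.2, -5.8, -6.1, 0, 1.4, -6.8, -7.2, 0, 1.5, -7.2, -7.8, 0, 1.5, -7.2, -7.8, 0])

```text
time: 15.47
eef_pos: [0.5103, 0.4463, 0.6677]
ee_rot: [0.105, 0.63, 0.769, -0.021]
ft_force: [1.0, -0.6, 2.6]
gripper_width: 0.0855
```

Run:
```python
from h import *
rep();push(el=.47);push(el=.69);print(env.state()['joint_vel'])
```

```text
t 15.4667 j [ 1.0562  0.605   1.2097  0.2551 -2.2369 -2.2765] F [ 0.9957 -0.5667  2.6229] T [ 0.3022  0.3113 -0.046 ] w 0.08548208468068691
tcp rail [0.5754 0.3585 0.6677] grasp rail [0.5921 0.3301 0.5162]
tool axes in rail (cols)
 [[-0.0269  0.9939  0.1073]
 [ 0.982   0.0463 -0.1833]
 [-0.1871  0.1005 -0.9772]] tilt fwd deg 6.268373342742819 side -10.560103137465939
bearing rail 31.9 r 0.678 push [ 0.3579  0.8194 -0.4477]
bearing rail 31.9 r 0.678 push [ 0.2638  0.7334 -0.6265]
[-0.059   0.0314 -0.0741 -0.0322  0.0959  0.03  ]
```

Emit:
arm_command(commands=[0.8, 2.2, -1.2, 0, 1, 3, -1.6, 0])

```text
time: 15.63
eef_pos: [0.5159, 0.4332, 0.6873]
ee_rot: [0.101, 0.631, 0.769, -0.009]
ft_force: [1.8, 3.3, -4.5]
gripper_width: 0.0855
```

Emit:
arm_command(commands=[0.6, 2.4, -0.6, 0, 0.8, 3.2, -0.8, 0])

```text
time: 15.8
eef_pos: [0.5311, 0.4188, 0.6675]
ee_rot: [0.112, 0.631, 0.764, -0.075]
ft_force: [-10.0, -17.2, 31.1]
gripper_width: 0.0855
```

Run:
```python
from h import *
rep();push(el=.47);print(env.state()['joint_vel'])
```

```text
t 15.8 j [ 1.0022  0.7941  1.4919  0.3113 -2.4234 -2.163 ] F [-10.0105 -17.2341  31.0599] T [-2.5182  1.0173 -0.468 ] w 0.08549721011282255
tcp rail [0.5915 0.3279 0.6675] grasp rail [0.5967 0.287  0.5181]
tool axes in rail (cols)
 [[-0.0246  0.9991  0.0338]
 [ 0.9638  0.0327 -0.2645]
 [-0.2653  0.0261 -0.9638]] tilt fwd deg 2.0080942401312565 side -15.33436106778732
bearing rail 29.0 r 0.676 push [ 0.2774  0.805  -0.5245]
[-0.0934  1.9913 -0.0061  0.3229 -0.9732  0.4772]
```

Emit:
arm_command(commands=[0, -1, 0, 0, 0, -2, -0.3, 0, 0, -3, -0.6, 0, 0, -3, -0.6, 0])

```text
time: 16.13
eef_pos: [0.4805, 0.4409, 0.6817]
ee_rot: [0.113, 0.63, 0.762, -0.1]
ft_force: [-4.7, -9.7, 16.9]
gripper_width: 0.0853
```

```bash
cat > fk.py <<'E'
from h import *
from scipy.optimize import least_squares
D=[([-0.877,0.04,0.085,0,-1.615,-0.334],[0.211,-0.562,0.405],[0,.5692,.8222,0]),
([-0.8774,0.1098,0.4525,0.0038,-1.9014,-0.5339],[0.2095,-0.5605,0.564],[.006,.649,.761,-.003]),
([-0.0591,-0.2424,0.1104,0.0121,-1.9168,-1.3492],[0.4093,-0.2231,0.5615],[.006,.649,.761,-.003]),
([0.4701,0.1719,0.5109,0.0141,-1.9071,-1.8759],[0.6142,0.0891,0.5605],[.007,.648,.761,-.001]),
([0.4356,0.8132,1.4916,0.0796,-2.0841,-1.8031],[0.757,0.123,0.6162],[.066,.646,.758,.06]),
([0.4539,0.787,1.4907,0.1305,-1.9574,-1.7966],[0.7599,0.1307,0.6488],[.118,.639,.75,.118]),
([0.6118,0.8114,1.4915,0.1973,-1.9037,-1.9213],[0.7443,0.2476,0.6453],[.134,.635,.748,.138]),
([0.9488,0.5332,0.9925,0.2747,-1.9241,-2.2104],[0.5913,0.4245,0.6236],[.125,.627,.767,.054]),
([0.9131,0.5511,1.3387,0.2759,-2.2441,-2.1245],[0.5314,0.3182,0.7545],[.105,.638,.761,.051]),
([0.8298,0.464,0.8877,0.2099,-1.8613,-2.1552],[0.6306,0.3532,0.607],[.103,.639,.76,.058]),
([1.0609,0.5261,0.9946,0.2892,-2.0968,-2.2714],[0.5213,0.4586,0.6312],[.129,.619,.774,-.016])]
s,p,R=pose()
D.append((list(s['joint_positions']),list(p),list(s['ee_rot'])))
def rot(ax,t): return Ro.from_rotvec(np.array(ax)*t).as_matrix()
def fk(x,q):
    o1,x0,z0,L1,o2,L2a,e,d,y0,o3,o4,o5,o6,yw=x
    M=rot([0,0,1],q[0]+o1);p=M@np.array([x0,y0,z0])
    M=M@rot([0,1,0],q[1]+o2);p=p+M@np.array([0,0,L1])
    M=M@rot([0,1,0],-(q[2]+o3)); p=p+M@np.array([L2a,0,e])
    M=M@rot([1,0,0],q[3]+o4)
    M=M@rot([0,1,0],-(q[4]+o5)); p=p+M@np.array([d,yw,0])
    # tool z = local x axis
    M=M@rot([1,0,0],(q[5]+o6))
    return p,np.stack([M[:,1],M[:,2],M[:,0]],1)
def res(x,sg=1):
    r=[]
    for q,p,w in D:
        P,T=fk(x,q);Rm=Ro.from_quat([w[1],w[2],w[3],w[0]]).as_matrix()
        r+=list((P-p)*10)+list((T-Rm).ravel())
    return np.array(r)
def fit():
    best=None
    for o6 in np.arange(0,6.28,.6):
        for o1 in (0,-.335):
            f=least_squares(res,[o1,.0,.3,.5,0,.5,0,.1,0,0,0,0,o6,0],max_nfev=300)
            if best is None or f.cost<best.cost:best=f
    return best
if __name__=='__main__':
    np.set_printoptions(precision=4,suppress=True)
    b=fit();print(b.cost,b.x)
    r=res(b.x).reshape(-1,12);print(np.abs(r[:,:3]).max(1)*100,'mm/rot',np.abs(r[:,3:]).max(1))
    np.save('fk.npy',b.x);rep();print(env.state()['joint_vel'])
E
python3 fk.py
```

```text
10.444238350583642 [-0.0059 -0.0129  0.1383  0.411  -0.0317 -0.5317  0.2375  0.1792 -0.0364
  3.5274  0.0594 -3.5351  2.2677 -0.1563]
[ 8.6685  6.5094  5.5698  6.4038 12.4314  9.2524  3.3315  8.4258  9.6325
  3.4718 10.7752 14.9651] mm/rot [1.891  1.8733 1.0165 0.1376 0.3098 0.3368 0.1104 0.3958 0.2698 0.3279
 0.49   0.4622]
t 16.1333 j [ 1.0837  0.7742  1.4917  0.3074 -2.5105 -2.2355] F [-4.7012 -9.6578 16.8762] T [-1.1931  0.5599 -0.2478] w 0.08529613508841741
tcp rail [0.5451 0.3579 0.6817] grasp rail [0.5449 0.3118 0.5337]
tool axes in rail (cols)
 [[-0.029   0.9996 -0.0018]
 [ 0.9542  0.0272 -0.2979]
 [-0.2977 -0.0103 -0.9546]] tilt fwd deg -0.10568709930849172 side -17.332811235263396
[ 0.1927 -0.9268  0.0171  0.1121 -0.3609 -0.1626]
```

```bash
cat > fk2.py <<'E'
from fk import *
import itertools
def fk(x,q,sg):
    o1,x0,z0,L1,o2,L2a,e,d,y0,o3,o4,o5,o6,yw,y2=x
    M=rot([0,0,1],q[0]+o1);p=M@np.array([x0,y0,z0])
    M=M@rot([0,1,0],sg[0]*q[1]+o2);p=p+M@np.array([0,y2,L1])
    M=M@rot([0,1,0],-(sg[1]*q[2]+o3)); p=p+M@np.array([L2a,0,e])
    M=M@rot([1,0,0],sg[2]*q[3]+o4)
    M=M@rot([0,1,0],-(sg[3]*q[4]+o5)); p=p+M@np.array([d,yw,0])
    M=M@rot([1,0,0],(sg[4]*q[5]+o6))
    return p,np.stack([M[:,1],M[:,2],M[:,0]],1)
def res(x,sg):
    r=[]
    for q,p,w in D:
        P,T=fk(x,q,sg);Rm=Ro.from_quat([w[1],w[2],w[3],w[0]]).as_matrix()
        r+=list((P-p)*10)+list((T-Rm).ravel())
    return np.array(r)
if __name__=='__main__':
    np.set_printoptions(precision=4,suppress=True)
    out=[]
    for sg in itertools.product([1],[1],[1,-1],[1],[1,-1]):
      for o6 in np.arange(0,6.28,1.05):
        f=least_squares(res,[0,.0,.3,.5,0,.5,0,.1,0,0,0,0,o6,-.15,0],max_nfev=200,args=(sg,))
        out.append((f.cost,sg,f.x))
    out.sort(key=lambda t:t[0])
    for o in out[:3]:print(o)
    r=res(out[0][2],out[0][1]).reshape(-1,12);print(np.abs(r[:,:3]).max(1)*100,'mm/rot',np.abs(r[:,3:]).max(1))
    np.savez('fk.npz',x=out[0][2],sg=out[0][1])
E
python3 fk2.py
```

```text
(np.float64(2.6977513291628205e-05), (1, 1, -1, 1, -1), array([  0.0005,   0.    ,   0.1537,   0.3999,  -0.    ,   0.5513,
        -0.0002,   0.1732,  38.5871,   0.0003,  -0.0003,  -0.0003,
         4.7125,  -0.1967, -38.5873]))
(np.float64(2.697751329175888e-05), (1, 1, -1, 1, -1), array([  0.0005,   0.    ,   0.1537,   0.3999,  -0.    ,   0.5513,
        -0.0002,   0.1732, -23.1334,   0.0003,  -0.0003,  -0.0003,
         4.7125,  -0.1967,  23.1333]))
(np.float64(2.6977513291768118e-05), (1, 1, -1, 1, -1), array([  0.0005,   0.    ,   0.1537,   0.3999,  -0.    ,   0.5513,
        -0.0002,   0.1732, -39.688 ,   0.0003,  -0.0003,  -0.0003,
         4.7125,  -0.1967,  39.6878]))
[0.367  0.106  0.1274 0.1062 0.0248 0.0425 0.0365 0.0467 0.043  0.0473
 0.0261 0.0418] mm/rot [0.0009 0.0006 0.0009 0.0009 0.0008 0.0004 0.0011 0.0011 0.0009 0.0007
 0.0005 0.0002]
```

Run:
```python
from h import *
rep();s,p,R=pose();print(s['joint_vel'])
print(R.T@(np.array([.19,.56,.66])-p)/.025, R.T@(np.array([-.10,.66,.62])-p)/.025)
P,d=cloud('top','top0')
for uv in [(55,150),(55,190),(60,280),(90,250),(20,260)]:print(uv,P[uv[1],uv[0]])
print(np.nanmax(np.where(d>0,P[...,2],0)[:, :150]))
```

```text
t 16.1333 j [ 1.0837  0.7742  1.4917  0.3074 -2.5105 -2.2355] F [-4.7012 -9.6578 16.8762] T [-1.1931  0.5599 -0.2478] w 0.08529613508841741
tcp rail [0.5451 0.3579 0.6817] grasp rail [0.5449 0.3118 0.5337]
tool axes in rail (cols)
 [[-0.029   0.9996 -0.0018]
 [ 0.9542  0.0272 -0.2979]
 [-0.2977 -0.0103 -0.9546]] tilt fwd deg -0.10568709930849172 side -17.332811235263396
[ 0.1927 -0.9268  0.0171  0.1121 -0.3609 -0.1626]
[  6.8368 -10.512   -1.1105] [ 13.1729 -21.1393  -1.2958]
(55, 150) [0.6101 0.6821 0.1523]
(55, 190) [0.4974 0.6703 0.1528]
(60, 280) [0.2578 0.6752 0.065 ]
(90, 250) [0.3437 0.6017 0.0575]
(20, 260) [ 0.3157  0.8337 -0.0032]
0.15750299653449454
```

Emit:
arm_command(commands=[0.5, -0.8, -0.1, -0.5, 1.2, -1.9, -0.2, -1.2, 2, -3.1, -0.3, -2, 2.8, -4.4, -0.5, -3, 3.6, -5.6, -0.6, -4, 4.4, -6.8, -0.8, -5, 5.2, -8, -0.9, -6, 6, -9.3, -1, -7, 6.8, -10.5, -1.1, -8])

```text
time: 16.88
eef_pos: [0.21, 0.5376, 0.6783]
ee_rot: [0.068, 0.331, 0.934, -0.118]
ft_force: [0.8, 0.8, -1.2]
gripper_width: 0.0855
```

Run:
```python
from h import *
rep();s,p,R=pose();print(s['joint_vel'])
print(p,R.T@(np.array([-.10,.66,.62])-p)/.025)
```

```text
t 16.8833 j [ 1.561   0.3361  0.9142  0.0767 -2.4156 -2.1919] F [ 0.7646  0.8384 -1.1789] T [0.8708 0.0437 0.0073] w 0.08553144798790037
tcp rail [0.2937 0.4968 0.6783] grasp rail [0.2945 0.455  0.5291]
tool axes in rail (cols)
 [[-0.6648  0.747   0.005 ]
 [ 0.7185  0.6412 -0.2695]
 [-0.2046 -0.1756 -0.963 ]] tilt fwd deg 0.2982155196171966 side -15.636246984772807
[ 0.7905 -0.051  -0.0632 -0.344  -0.055   0.0391]
[0.21   0.5376 0.6783] [12.9952 -3.7677  0.3488]
```

Emit:
arm_command(commands=[1.4, -0.4, 0, 0, 2.8, -0.8, 0, 0, 4.2, -1.2, 0.1, 0, 5.6, -1.6, 0.1, 0, 7, -2, 0.2, 0, 8.4, -2.4, 0.2, 0, 9.8, -2.8, 0.3, 0, 11, -3.2, 0.3, 0, 12, -3.5, 0.3, 0, 12.8, -3.7, 0.3, 0, 13, -3.7, 0.3, 0])

```text
time: 17.8
eef_pos: [-0.0975, 0.6533, 0.635]
ee_rot: [0.059, 0.331, 0.936, -0.109]
ft_force: [1.7, -0.1, 0.2]
gripper_width: 0.0854
```

Run:
```python
from h import *
rep();s,p,R=pose();print(s['joint_vel']);push(el=0.);push(el=.6)
```

```text
t 17.8 j [ 2.0014  0.5972  1.2495 -0.1039 -2.46   -2.7535] F [ 1.6896 -0.0969  0.1562] T [0.6864 0.1319 0.0023] w 0.08544748020846095
tcp rail [0.0088 0.6605 0.635 ] grasp rail [0.0088 0.6224 0.4848]
tool axes in rail (cols)
 [[-0.667   0.7451 -0.    ]
 [ 0.7222  0.6466 -0.2456]
 [-0.183  -0.1638 -0.9694]] tilt fwd deg -0.0007602709162088389 side -14.216941878134808
[ 0.0009  0.1903  0.2472 -0.0038 -0.0762 -0.0257]
bearing rail 89.2 r 0.661 push [ 0.7133  0.6564 -0.2456]
bearing rail 89.2 r 0.661 push [ 0.4854  0.4493 -0.75  ]
```

Emit:
arm_command(commands=[0.4, 0.4, -0.4, 0, 0.8, 0.8, -0.8, 0, 1.2, 1.1, -1.3, 0])

```text
time: 18.05
eef_pos: [-0.0975, 0.6685, 0.6416]
ee_rot: [0.053, 0.332, 0.937, -0.097]
ft_force: [-1.3, 1.9, -3.1]
gripper_width: 0.0859
```

Emit:
arm_command(commands=[1.0, 1.0, -1.2, 0, 2.0, 2.0, -2.4, 0])

```text
time: 18.22
eef_pos: [-0.0935, 0.6727, 0.6438]
ee_rot: [0.044, 0.333, 0.938, -0.08]
ft_force: [1.1, -0.1, 2.1]
gripper_width: 0.0852
```

Run:
```python
from h import *
rep();s,p,R=pose();print(s['joint_vel']);push(el=0.);push(el=.6)
```

```text
t 18.2167 j [ 1.9889  0.7403  1.4917 -0.0789 -2.4978 -2.7306] F [ 1.097  -0.0681  2.0825] T [0.4118 0.0118 0.0284] w 0.08524744148542461
tcp rail [0.0159 0.679  0.6438] grasp rail [0.0157 0.6507 0.4914]
tool axes in rail (cols)
 [[-0.6644  0.7474 -0.0011]
 [ 0.735   0.6531 -0.1823]
 [-0.1355 -0.1219 -0.9833]] tilt fwd deg -0.0636391435074705 side -10.50131036279029
[-0.0238  0.0744  0.0007 -0.0049  0.0341  0.0252]
bearing rail 88.7 r 0.679 push [ 0.7193  0.6704 -0.1822]
bearing rail 88.7 r 0.679 push [ 0.5172  0.4845 -0.7056]
```

Emit:
arm_command(commands=[1.1, 1.0, -1.3, 0, 2.2, 2.0, -2.6, 0])

```text
time: 18.38
eef_pos: [-0.0925, 0.6764, 0.6456]
ee_rot: [0.035, 0.335, 0.939, -0.065]
ft_force: [0.9, -0.8, 0.6]
gripper_width: 0.0856
```

Emit:
arm_command(commands=[1.1, 1.0, -1.2, 0, 2.2, 2.0, -2.4, 0])

```text
time: 18.55
eef_pos: [-0.0925, 0.6818, 0.6453]
ee_rot: [0.027, 0.336, 0.94, -0.051]
ft_force: [-0.3, -1.2, 0.5]
gripper_width: 0.0855
```

Run:
```python
from h import *
rep();s,p,R=pose();print(s['joint_vel']);push(el=0.);push(el=.6)
```

```text
t 18.55 j [ 1.987   0.7422  1.4916 -0.0467 -2.4308 -2.7067] F [-0.2762 -1.1597  0.5217] T [ 0.1939 -0.0183 -0.0082] w 0.08545957932632467
tcp rail [0.0183 0.6878 0.6453] grasp rail [0.018  0.67   0.4913]
tool axes in rail (cols)
 [[-0.6619  0.7495 -0.0015]
 [ 0.7447  0.6574 -0.1149]
 [-0.0851 -0.0772 -0.9934]] tilt fwd deg -0.0884121170331579 side -6.5964638103981805
[-0.0041  0.0652  0.0002 -0.007   0.0268  0.0068]
bearing rail 88.5 r 0.688 push [ 0.7269  0.6771 -0.1149]
bearing rail 88.5 r 0.688 push [ 0.5519  0.5153 -0.6557]
```

Excellent and smooth. Three more pushes.

Emit:
arm_command(commands=[1.1, 1.0, -1.2, 0, 2.2, 2.0, -2.4, 0])

```text
time: 18.72
eef_pos: [-0.0932, 0.6872, 0.6445]
ee_rot: [0.02, 0.336, 0.941, -0.038]
ft_force: [0.4, -0.5, 1.3]
gripper_width: 0.0853
```

Emit:
arm_command(commands=[1.1, 1.0, -1.2, 0, 2.2, 2.0, -2.4, 0])

```text
time: 18.88
eef_pos: [-0.0941, 0.6923, 0.644]
ee_rot: [0.014, 0.337, 0.941, -0.025]
ft_force: [0.6, 0.6, 0.6]
gripper_width: 0.0852
```

Emit:
arm_command(commands=[1.1, 1.0, -1.2, 0, 2.2, 2.0, -2.4, 0])

```text
time: 19.05
eef_pos: [-0.0953, 0.697, 0.6439]
ee_rot: [0.008, 0.337, 0.941, -0.013]
ft_force: [-0.4, -0.5, -0.5]
gripper_width: 0.0853
```

Run:
```python
from h import *
rep();s,p,R=pose();print(s['joint_vel']);push(el=0.);push(el=.6)
print(R.T@(np.array([.36,.54,.62])-p)/.025,R.T@(fromrail(.68,0.05,.60)-p)/.025)
```

```text
t 19.05 j [ 1.9882  0.7507  1.4916 -0.0087 -2.3407 -2.6815] F [-0.425  -0.5353 -0.4552] T [0.0498 0.0191 0.0425] w 0.08531811633824944
tcp rail [0.018  0.7032 0.6439] grasp rail [0.0182 0.6986 0.489 ]
tool axes in rail (cols)
 [[-0.6608  0.7505  0.0013]
 [ 0.7502  0.6606 -0.0296]
 [-0.0231 -0.0186 -0.9996]] tilt fwd deg 0.07326429552466482 side -1.6978853147405613
[ 0.0015  0.0238 -0.0006  0.0002  0.0085 -0.0011]
bearing rail 88.5 r 0.703 push [ 0.733   0.6795 -0.0296]
bearing rail 88.5 r 0.703 push [ 0.592   0.5503 -0.5888]
[-18.0346   6.7235   1.2476] [-37.0605   2.6471   2.5632]
```

Emit:
arm_command(commands=[1.1, 1.0, -1.2, 0, 2.2, 2.0, -2.4, 0])

```text
time: 19.22
eef_pos: [-0.0965, 0.7008, 0.6448]
ee_rot: [0.002, 0.337, 0.941, -0.0]
ft_force: [-1.1, -0.1, -0.1]
gripper_width: 0.0856
```

Run:
```python
from h import *
rep();s,p,R=pose()
print(R.T@(np.array([.38,.55,.62])-p)/.025)
```

```text
t 19.2167 j [ 1.9896  0.7517  1.4916  0.0028 -2.3134 -2.6753] F [-1.1475 -0.1341 -0.1314] T [-0.0262  0.0152 -0.0108] w 0.08559749029878352
tcp rail [0.0174 0.7072 0.6448] grasp rail [0.0178 0.7069 0.4898]
tool axes in rail (cols)
 [[-0.6607  0.7506  0.0027]
 [ 0.7506  0.6607 -0.002 ]
 [-0.0033  0.0007 -1.    ]] tilt fwd deg 0.15397650226477894 side -0.11722287895241663
[-18.5548   7.4337   1.0588]
```

Emit:
arm_command(commands=[-1, -0.3, 0.1, 0.3, -2.5, -0.1, 0.2, 1, -4.1, 0.5, 0.3, 1.8, -5.7, 1.2, 0.4, 2.6, -7.3, 1.9, 0.5, 3.4, -8.9, 2.6, 0.6, 4.2, -10.5, 3.4, 0.7, 5, -12.1, 4.2, 0.8, 5.8, -13.7, 5, 0.9, 6.6, -15.3, 5.8, 1, 7.4, -16.9, 6.6, 1, 8, -18.5, 7.4, 1, 8.27])

```text
time: 20.22
eef_pos: [0.3307, 0.5599, 0.6242]
ee_rot: [0.001, 0.649, 0.761, 0.002]
ft_force: [-0.6, 1.3, 1.0]
gripper_width: 0.0853
```

Run:
```python
from h import *
rep();s,p,R=pose()
print(R.T@(fromrail(.71,.02,.60)-p)/.025)
```

```text
t 20.2167 j [ 1.3451  0.3507  0.8573  0.0031 -2.0747 -2.7553] F [-0.5962  1.3078  0.9619] T [0.1328 0.0509 0.0273] w 0.08533211558642484
tcp rail [0.4164 0.4995 0.6242] grasp rail [0.4169 0.4997 0.4692]
tool axes in rail (cols)
 [[ 0.0024  1.      0.0036]
 [ 1.     -0.0024  0.0015]
 [ 0.0015  0.0036 -1.    ]] tilt fwd deg 0.2048078840481155 side 0.08377256724031044
[-19.1519  11.7884   0.9802]
```

Emit:
arm_command(commands=[-1.4, 0.9, 0.1, 0, -2.8, 1.8, 0.2, 0, -4.2, 2.7, 0.3, 0, -5.6, 3.6, 0.4, 0, -7, 4.5, 0.5, 0, -8.4, 5.4, 0.5, 0, -9.8, 6.3, 0.6, 0, -11.2, 7.2, 0.7, 0, -12.6, 8.1, 0.7, 0, -14, 9, 0.8, 0, -15.4, 9.9, 0.9, 0, -16.8, 10.5, 1, 0])

```text
time: 21.22
eef_pos: [0.6576, 0.1853, 0.6004]
ee_rot: [0.001, 0.649, 0.761, 0.003]
ft_force: [0.8, 0.7, -0.7]
gripper_width: 0.0852
```

Run:
```python
from h import *
rep();s,p,R=pose();push(el=.0);push(el=.6)
print(R.T@(fromrail(.73,.02,.60)-p)/.025)
```

```text
t 21.2167 j [ 0.5662  0.4244  0.9064 -0.0007 -2.0468 -1.9781] F [ 0.7744  0.7019 -0.7084] T [ 0.0777 -0.1075 -0.021 ] w 0.0852413464840407
tcp rail [0.6788 0.0772 0.6004] grasp rail [0.6796 0.0776 0.4454]
tool axes in rail (cols)
 [[ 0.0022  1.      0.0053]
 [ 1.     -0.0022  0.003 ]
 [ 0.003   0.0053 -1.    ]] tilt fwd deg 0.30240754431332306 side 0.17093134458497258
bearing rail 6.5 r 0.683 push [0.1151 0.9933 0.0056]
bearing rail 6.5 r 0.683 push [ 0.0967  0.8228 -0.56  ]
[-2.2816  2.0523  0.0201]
```

Emit:
arm_command(commands=[-0.9, 0.8, 0, 0, -1.8, 1.7, -0.1, 0, -2.3, 2.5, -0.3, 0, -2.4, 3.1, -0.7, 0, -2.4, 3.5, -1.1, 0])

```text
time: 21.63
eef_pos: [0.7382, 0.137, 0.5941]
ee_rot: [-0.0, 0.649, 0.761, -0.003]
ft_force: [3.5, 2.3, -6.9]
gripper_width: 0.0854
```

Emit:
arm_command(commands=[0, 1.3, -0.9, 0, 0, 2.6, -1.8, 0])

```text
time: 21.8
eef_pos: [0.7443, 0.1373, 0.5926]
ee_rot: [0.008, 0.649, 0.761, 0.006]
ft_force: [0.9, 2.1, -0.5]
gripper_width: 0.0855
```

Run:
```python
from h import *
rep();s,p,R=pose();print(s['joint_vel']);push(el=.6)
```

```text
t 21.8 j [ 0.4474  0.828   1.4916  0.0124 -2.2171 -1.8527] F [ 0.9447  2.0915 -0.4527] T [ 0.2247 -0.1188  0.0005] w 0.08552429004841129
tcp rail [0.7567 0.0159 0.5926] grasp rail [0.7597 0.0151 0.4376]
tool axes in rail (cols)
 [[ 0.0036  0.9998  0.0194]
 [ 1.     -0.0035 -0.0047]
 [-0.0046  0.0194 -0.9998]] tilt fwd deg 1.1090491329943675 side -0.26747140058600144
[ 0.008  -0.0497 -0.0004  0.0173  0.0334  0.0073]
bearing rail 1.2 r 0.757 push [ 0.0176  0.8359 -0.5486]
```

Emit:
arm_command(commands=[0, 1.5, -0.9, 0, 0, 3, -1.8, 0])

```text
time: 21.97
eef_pos: [0.7493, 0.1373, 0.5934]
ee_rot: [0.018, 0.649, 0.761, 0.018]
ft_force: [-0.5, 0.2, -0.8]
gripper_width: 0.0852
```

Emit:
arm_command(commands=[0, 1.5, -0.9, 0, 0, 3, -1.8, 0])

```text
time: 22.13
eef_pos: [0.7528, 0.1371, 0.5966]
ee_rot: [0.028, 0.648, 0.76, 0.03]
ft_force: [0.2, -0.7, 0.4]
gripper_width: 0.0855
```

Emit:
arm_command(commands=[0, 1.5, -0.9, 0, 0, 3, -1.8, 0])

```text
time: 22.3
eef_pos: [0.7554, 0.1367, 0.6011]
ee_rot: [0.039, 0.648, 0.76, 0.043]
ft_force: [-0.2, -0.4, 0.1]
gripper_width: 0.0853
```

Emit:
arm_command(commands=[0, 1.5, -0.8, 0, 0, 3, -1.6, 0])

```text
time: 22.47
eef_pos: [0.7591, 0.1365, 0.6041]
ee_rot: [0.049, 0.647, 0.759, 0.055]
ft_force: [0.0, 0.2, 0.1]
gripper_width: 0.0856
```

Run:
```python
from h import *
rep();s,p,R=pose();print(s['joint_vel']);push(el=.6)
```

```text
t 22.4667 j [ 0.4456  0.823   1.4916  0.0517 -2.0984 -1.8288] F [0.0143 0.1562 0.0743] T [-0.0556  0.4156  0.0073] w 0.08562314345220835
tcp rail [0.7712 0.0127 0.6041] grasp rail [0.7939 0.0121 0.4508]
tool axes in rail (cols)
 [[ 0.0033  0.9892  0.1467]
 [ 1.     -0.0028 -0.0037]
 [-0.0032  0.1468 -0.9892]] tilt fwd deg 8.438343379278065 side -0.20952579478355451
[-0.0061  0.0137 -0.0012 -0.0019  0.0066  0.0046]
bearing rail 0.9 r 0.771 push [ 0.0145  0.8991 -0.4375]
```

Emit:
arm_command(commands=[0, 1.5, -0.7, 0, 0, 3.1, -1.5, 0])

```text
time: 22.63
eef_pos: [0.7639, 0.1366, 0.6059]
ee_rot: [0.059, 0.646, 0.758, 0.067]
ft_force: [0.1, -0.1, 0.3]
gripper_width: 0.0853
```

Emit:
arm_command(commands=[0, 1.5, -0.7, 0, 0, 3.1, -1.4, 0])

```text
time: 22.8
eef_pos: [0.7685, 0.1366, 0.6079]
ee_rot: [0.069, 0.645, 0.757, 0.079]
ft_force: [-0.8, 0.3, 1.1]
gripper_width: 0.0852
```

Emit:
arm_command(commands=[0, 1.5, -0.6, 0, 0, 3.1, -1.3, 0])

```text
time: 22.97
eef_pos: [0.7738, 0.1369, 0.6092]
ee_rot: [0.079, 0.644, 0.755, 0.091]
ft_force: [-0.0, -0.0, -0.9]
gripper_width: 0.0856
```

Emit:
arm_command(commands=[0, 1.6, -0.6, 0, 0, 3.2, -1.2, 0])

```text
time: 23.13
eef_pos: [0.7794, 0.1373, 0.6102]
ee_rot: [0.089, 0.643, 0.754, 0.102]
ft_force: [0.6, 0.6, 0.2]
gripper_width: 0.0856
```

Emit:
arm_command(commands=[0, 1.6, -0.5, 0, 0, 3.2, -1.1, 0])

```text
time: 23.3
eef_pos: [0.7855, 0.1378, 0.6108]
ee_rot: [0.099, 0.642, 0.752, 0.114]
ft_force: [-0.0, -0.9, -0.0]
gripper_width: 0.0855
```

Run:
```python
from h import *
rep();s,p,R=pose();print(s['joint_vel']);push(el=.6)
```

```text
t 23.3 j [ 0.441   0.8309  1.4916  0.0927 -1.9385 -1.8077] F [-0.0211 -0.8599 -0.0287] T [-0.075   0.8378  0.0124] w 0.085468758079674
tcp rail [0.7975 0.0098 0.6108] grasp rail [0.8438 0.0091 0.4629]
tool axes in rail (cols)
 [[ 0.0039  0.9542  0.299 ]
 [ 1.     -0.0028 -0.004 ]
 [-0.003   0.2991 -0.9542]] tilt fwd deg 17.400453718840087 side -0.23157516724399357
[-0.0034  0.0035 -0.0016  0.0064  0.0071  0.0036]
bearing rail 0.7 r 0.798 push [ 0.0117  0.9563 -0.292 ]
```

Emit:
arm_command(commands=[0, 1.6, -0.5, 0, 0, 3.2, -1, 0])

```text
time: 23.47
eef_pos: [0.7912, 0.1383, 0.6121]
ee_rot: [0.11, 0.64, 0.75, 0.126]
ft_force: [0.2, -0.5, -0.0]
gripper_width: 0.0854
```

Emit:
arm_command(commands=[0, 1.6, -0.4, 0, 0, 3.2, -0.9, 0])

```text
time: 23.63
eef_pos: [0.7974, 0.1389, 0.6128]
ee_rot: [0.12, 0.638, 0.748, 0.138]
ft_force: [0.7, 0.6, 0.4]
gripper_width: 0.0852
```

Emit:
arm_command(commands=[0, 1.6, -0.4, 0, 0, 3.3, -0.8, 0])

```text
time: 23.8
eef_pos: [0.8032, 0.1394, 0.6141]
ee_rot: [0.13, 0.636, 0.745, 0.15]
ft_force: [-0.4, -0.7, 0.3]
gripper_width: 0.0857
```

Emit:
arm_command(commands=[0, 1.6, -0.3, 0, 0, 3.3, -0.7, 0])

```text
time: 23.97
eef_pos: [0.8096, 0.1402, 0.6148]
ee_rot: [0.14, 0.634, 0.743, 0.162]
ft_force: [0.0, -0.4, -0.8]
gripper_width: 0.0854
```

Emit:
arm_command(commands=[0, 1.6, -0.3, 0, 0, 3.3, -0.6, 0])

```text
time: 24.13
eef_pos: [0.8155, 0.1407, 0.6164]
ee_rot: [0.151, 0.632, 0.74, 0.174]
ft_force: [-0.0, -0.7, -0.5]
gripper_width: 0.0856
```

Run:
```python
from h import *
rep((.480,-.147,.32));s,p,R=pose();print(s['joint_vel'])
```

```text
t 24.1333 j [ 0.4359  0.8454  1.4916  0.1293 -1.7676 -1.7951] F [-0.026  -0.7032 -0.5029] T [-0.1827  1.2484 -0.0637] w 0.08558780929441943
tcp rail [0.8275 0.0078 0.6164] grasp rail [0.8969 0.007  0.4778]
tool axes in rail (cols)
 [[ 0.0049  0.8942  0.4477]
 [ 1.     -0.0029 -0.0053]
 [-0.0034  0.4477 -0.8942]] tilt fwd deg 26.593882487550783 side -0.30260301343927964
units [ -6.2202 -17.7202  -1.7891]
[-0.0036  0.0168  0.0002  0.0031  0.0312  0.0011]
```

Emit:
arm_command(commands=[-0.2, -0.8, 0, 0, -0.6, -2, 0, 0, -1.1, -3.5, 0, 0, -1.6, -5, 0, 0, -2.1, -6.5, -0.1, 0, -2.6, -8, -0.2, 0, -3.2, -9.5, -0.3, 0, -3.8, -11, -0.5, 0, -4.4, -12.5, -0.8, 0, -5, -14, -1.1, 0, -5.6, -15.3, -1.4, 0, -6, -16, -1.8, 0])

```text
time: 25.13
eef_pos: [0.4951, -0.0471, 0.4835]
ee_rot: [0.15, 0.632, 0.74, 0.173]
ft_force: [-0.0, -0.3, 0.9]
gripper_width: 0.0858
```

Run:
```python
from h import *
snap('side','side2')
rep((.480,-.147,.30))
print([(r['position'],r['confidence']) for r in spotter.landmark_of('caddy_grip','side')])
```

```text
t 25.1833 j [ 0.3389 -0.4342 -0.2399  0.0874 -1.3091 -1.7571] F [-0.8181 -1.7844  0.9595] T [-0.5306  1.3767 -0.1309] w 0.08528816924026228
tcp rail [ 0.4759 -0.1284  0.4849] grasp rail [ 0.5452 -0.1292  0.3463]
tool axes in rail (cols)
 [[ 0.0065  0.8942  0.4476]
 [ 1.     -0.0045 -0.0054]
 [-0.0028  0.4477 -0.8942]] tilt fwd deg 26.59234430295472 side -0.3072936705644105
units [-0.7233 -3.1596  0.4924]
[([160.3, 333.3], 0.94), ([306.0, 179.6], 0.93), ([433.2, 214.3], 0.82)]
```

View pics/side2.png

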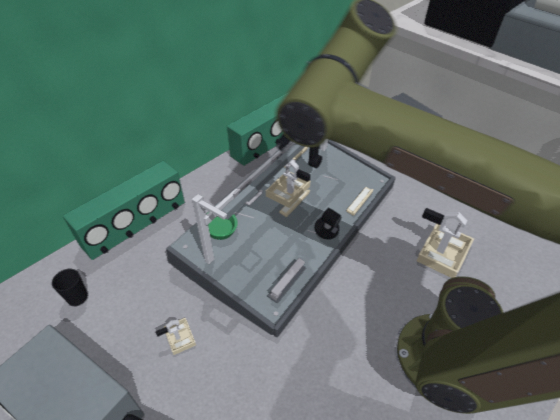

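Run:
```python
from h import *
for t in [(.47,-.147,.34),(.489,-.147,.272),(.516,-.147,.218)]:
    s,p,R=pose();g=p+.155*R[:,2];print(R.T@(fromrail(*t)-g)/.025)
```

```text
[-0.76663425 -2.9365204  -1.11729327]
[-0.75454921 -3.48291351  1.65350238]
[-0.74165395 -3.49140279  4.06840645]
```

Emit:
arm_command(commands=[-0.3, -0.9, -0.5, 0, -0.6, -2, -0.9, 0, -0.75, -3, -1.1, 0, -0.75, -3.3, -0.6, 0, -0.75, -3.5, 0.4, 0, -0.75, -3.5, 1.5, 0, -0.75, -3.5, 1.7, 0, -0.75, -3.5, 1.7, 0])

```text
time: 25.9
eef_pos: [0.4374, -0.0766, 0.4077]
ee_rot: [0.15, 0.633, 0.739, 0.173]
ft_force: [0.1, 0.1, 0.2]
gripper_width: 0.0854
```

Run:
```python
from h import *
snap('side','side3');snap('top','top3')
rep((.516,-.147,.218))
import cv2
p=cv2.imread('pics/side3.png');a=cv2.resize(p[130:220,250:350],None,fx=5,fy=5,interpolation=2)
p=cv2.imread('pics/top3.png');b=cv2.resize(p[130:220,280:340],None,fx=5,fy=5,interpolation=2)
cv2.imwrite('pics/c3.png',np.hstack([a,b]))
```

```text
t 26.0 j [ 0.316  -0.6141 -0.488   0.0801 -1.2354 -1.7403] F [-0.3867  0.0994  1.0099] T [-0.1856  1.2204 -0.007 ] w 0.08544649880688814
tcp rail [ 0.4193 -0.1462  0.4109] grasp rail [ 0.4892 -0.1471  0.2726]
tool axes in rail (cols)
 [[ 0.0071  0.8924  0.4512]
 [ 1.     -0.0049 -0.0061]
 [-0.0033  0.4512 -0.8924]] tilt fwd deg 26.819976746998794 side -0.35094309945665364
units [ 0.0192 -0.0283  2.4327]
```

View pics/c3.png

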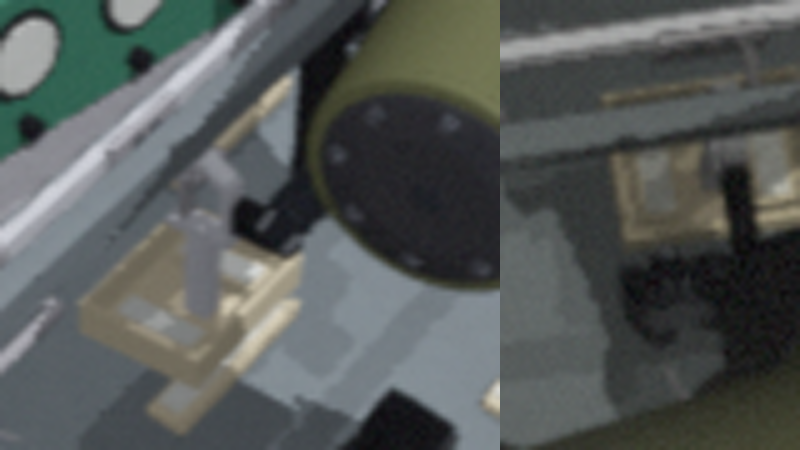

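Emit:
arm_command(commands=[0, 0, 0.7, 0, 0, 0, 1.4, 0, 0, 0, 2, 0, 0, 0, 2.4, 0, 0, 0, 2.43, 0], force=60)

```text
time: 26.42
eef_pos: [0.4647, -0.0727, 0.356]
ee_rot: [0.152, 0.633, 0.739, 0.174]
ft_force: [-0.1, -0.5, -0.3]
gripper_width: 0.0855
```

Run:
```python
from h import *
rep((.516,-.147,.218))
```

```text
t 26.4167 j [ 0.3028 -0.5428 -0.544   0.0775 -1.1092 -1.7368] F [-0.1413 -0.5193 -0.2609] T [-0.255   1.2949 -0.0141] w 0.08548729161577613
tcp rail [ 0.447  -0.1464  0.356 ] grasp rail [ 0.5167 -0.1474  0.2176]
tool axes in rail (cols)
 [[ 0.0072  0.8932  0.4496]
 [ 1.     -0.005  -0.0061]
 [-0.0032  0.4497 -0.8932]] tilt fwd deg 26.72002053575938 side -0.3487133691850088
units [ 0.0152 -0.0155 -0.0277]
```

Emit:
arm_command(commands=[0, 0, 0, 0, 0, 0, 0, 0, 0, 0, 0, 0, 0, 0, 0, 0, 0, 0, 0, 0, 0, 0, 0, 0, 0, 0, 0, 0, 0, 0, 0, 0], claw=0, force=60)

```text
time: 27.08
eef_pos: [0.4646, -0.0728, 0.3565]
ee_rot: [0.152, 0.633, 0.739, 0.175]
ft_force: [-1.4, 0.1, 1.4]
gripper_width: 0.0132
```

Run:
```python
from h import *
snap('side','side4');snap('top','top4')
rep()
import cv2
p=cv2.imread('pics/side4.png');a=cv2.resize(p[130:220,250:350],None,fx=5,fy=5,interpolation=2)
p=cv2.imread('pics/top4.png');b=cv2.resize(p[130:220,280:340],None,fx=5,fy=5,interpolation=2)
cv2.imwrite('pics/c4.png',np.hstack([a,b]))
```

```text
t 27.1833 j [ 0.3027 -0.5432 -0.5436  0.0778 -1.1094 -1.7368] F [-1.6477  0.2113  0.6314] T [-0.1607  1.3353 -0.0309] w 0.013175113835638623
tcp rail [ 0.4469 -0.1465  0.3564] grasp rail [ 0.5167 -0.1475  0.218 ]
tool axes in rail (cols)
 [[ 0.0072  0.8929  0.4502]
 [ 1.     -0.0049 -0.0063]
 [-0.0034  0.4502 -0.8929]] tilt fwd deg 26.756765743277192 side -0.3601160813268073
```

View pics/c4.png

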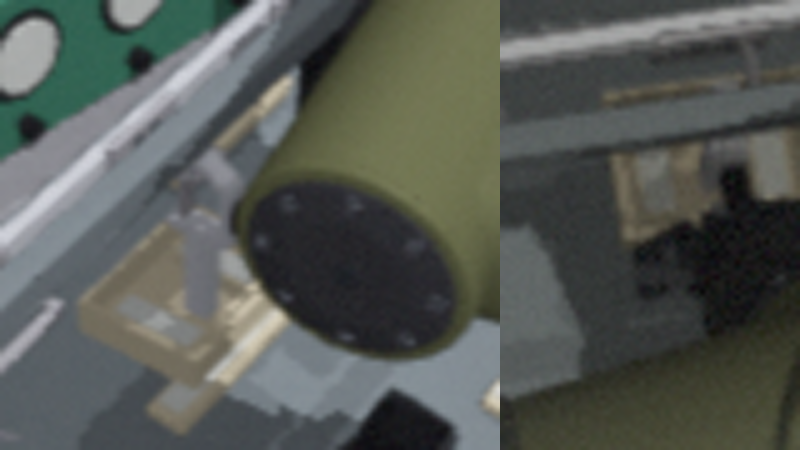

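Gripped at 13.2 mm. Next I raise the caddy 20.5 mm.

Emit:
arm_command(commands=[0, 0.09, -0.18, 0, 0, 0.18, -0.36, 0, 0, 0.28, -0.55, 0, 0, 0.37, -0.74, 0, 0, 0.37, -0.74, 0])

```text
time: 27.6
eef_pos: [0.4647, -0.0727, 0.3786]
ee_rot: [0.152, 0.632, 0.739, 0.175]
ft_force: [0.3, -0.9, -0.8]
gripper_width: 0.0131
```

Run:
```python
from h import *
rep((.5167,-.1075,.2385))
```

```text
t 27.6 j [ 0.3031 -0.5409 -0.5019  0.077  -1.1471 -1.7339] F [ 0.2894 -0.9391 -0.7945] T [-0.1673  1.512   0.0205] w 0.013139036549237728
tcp rail [ 0.447  -0.1465  0.3786] grasp rail [ 0.517  -0.1475  0.2403]
tool axes in rail (cols)
 [[ 0.0072  0.8922  0.4517]
 [ 1.     -0.0048 -0.0065]
 [-0.0036  0.4517 -0.8922]] tilt fwd deg 26.850790889211417 side -0.37050783405170257
units [ 1.5983 -0.0516  0.0489]
```

Emit:
arm_command(commands=[0.4, -0.02, 0.02, 0, 0.9, -0.03, 0.03, 0, 1.4, -0.03, 0.03, 0, 1.65, -0.03, 0.03, 0, 1.65, -0.03, 0.03, 0])

```text
time: 28.02
eef_pos: [0.458, -0.0311, 0.3772]
ee_rot: [0.152, 0.632, 0.74, 0.175]
ft_force: [0.4, -0.4, -2.3]
gripper_width: 0.0131
```

Run:
```python
from h import *
rep((.439,-.1065,.2388))
```

```text
t 28.0167 j [ 0.4216 -0.5841 -0.5509  0.1334 -1.1539 -1.8617] F [ 0.3686 -0.408  -2.3433] T [-0.2483  1.5368 -0.0329] w 0.013081124988835766
tcp rail [ 0.447  -0.1044  0.3772] grasp rail [ 0.517  -0.1052  0.2389]
tool axes in rail (cols)
 [[ 0.0054  0.8923  0.4515]
 [ 1.     -0.0032 -0.0057]
 [-0.0036  0.4515 -0.8923]] tilt fwd deg 26.83807491462348 side -0.32481221310772623
units [-0.0675 -2.785  -1.4029]
```

Emit:
arm_command(commands=[0, -0.35, -0.18, 0, 0, -0.9, -0.45, 0, 0, -1.5, -0.76, 0, 0, -2.1, -1.06, 0, 0, -2.6, -1.31, 0, 0, -2.8, -1.4, 0, 0, -2.8, -1.4, 0])

```text
time: 28.6
eef_pos: [0.38, -0.0437, 0.3775]
ee_rot: [0.153, 0.632, 0.739, 0.176]
ft_force: [0.6, 0.0, -2.2]
gripper_width: 0.0129
```

Run:
```python
from h import *
snap('side','side5');snap('top','top5')
rep((.439,.0145,.2388))
```

```text
t 28.7 j [ 0.5007 -0.8509 -0.7005  0.1629 -1.2807 -1.9262] F [-0.051   0.2975 -1.3982] T [-0.2112  1.5629  0.0117] w 0.012998855670358378
tcp rail [ 0.369 -0.104  0.377] grasp rail [ 0.439  -0.1048  0.2388]
tool axes in rail (cols)
 [[ 0.0052  0.892   0.4521]
 [ 1.     -0.0032 -0.0053]
 [-0.0033  0.4521 -0.892 ]] tilt fwd deg 26.87609079136029 side -0.30328056965642874
units [ 4.7727 -0.0156 -0.027 ]
```

View pics/side5.png

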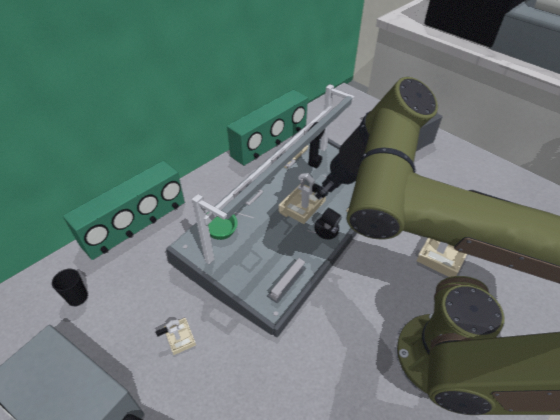

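View pics/top5.png

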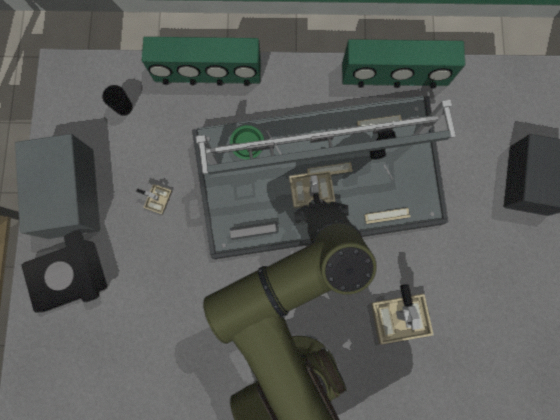

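Emit:
arm_command(commands=[0.5, -0.01, -0.02, 0, 1.4, -0.01, -0.02, 0, 2.4, -0.02, -0.03, 0, 3.4, -0.02, -0.03, 0, 4.3, -0.02, -0.03, 0, 4.75, -0.02, -0.03, 0, 4.75, -0.02, -0.03, 0])

```text
time: 29.28
eef_pos: [0.3618, 0.0761, 0.3764]
ee_rot: [0.152, 0.63, 0.741, 0.175]
ft_force: [0.5, 0.3, -2.2]
gripper_width: 0.0129
```

Run:
```python
from h import *
import cv2
snap('side','side6')
rep((.484,.0145,.2385))
P,d=cloud('side','side6');Q=torail(P);Q[d==0]=9
# rim expected z ~ .1735..: tray top
k=(Q[...,0]>.42)&(Q[...,0]<.56)&(abs(Q[...,1]-.0145)<.065)&(Q[...,2]>.168)&(Q[...,2]<.188)
X=Q[k];print(k.sum())
if k.sum()>20:
    A=np.c_[X[:,0]-.48,X[:,1],np.ones(len(X))];c=np.linalg.lstsq(A,X[:,2],rcond=None)[0];print('rim plane slopes deg',np.degrees(c[:2]),'z',c[2],X.min(0),X.max(0))
p=cv2.imread('pics/side6.png');cv2.imwrite('pics/c6.png',cv2.resize(p[130:240,210:330],None,fx=6,fy=5.4,interpolation=2))
print([(np.round(r['position'],1),round(r['confidence'],2)) for r in spotter.landmark_of('caddy_bow','side')])
for a,b,z in [(.517-.078+.048,.0145,.2650),(.565,.0145,.24)]:print(proj('side',fromrail(a,b,z)))
```

```text
t 29.3333 j [ 0.912  -0.9066 -0.7815  0.324  -1.357  -2.3375] F [ 0.2333 -1.2421 -1.7642] T [-0.2224  1.5624  0.0025] w 0.013278516197691164
tcp rail [0.3693 0.0159 0.3765] grasp rail [0.4392 0.0151 0.2382]
tool axes in rail (cols)
 [[ 0.0025  0.8927  0.4507]
 [ 1.     -0.0003 -0.0051]
 [-0.0045  0.4507 -0.8927]] tilt fwd deg 26.788532255329955 side -0.2935671889621819
units [-0.0207  1.6077  0.7962]
266
rim plane slopes deg [-0.923  -0.7287] z 0.17410512535546543 [ 0.4528 -0.0385  0.168 ] [0.5386 0.0728 0.1875]
[(array([278.2, 204.7]), 0.84), (array([455.3, 215.6]), 0.66)]
[280.1866 203.2817   1.0307]
[255.5175 197.3908   1.0792]
```

View pics/c6.png

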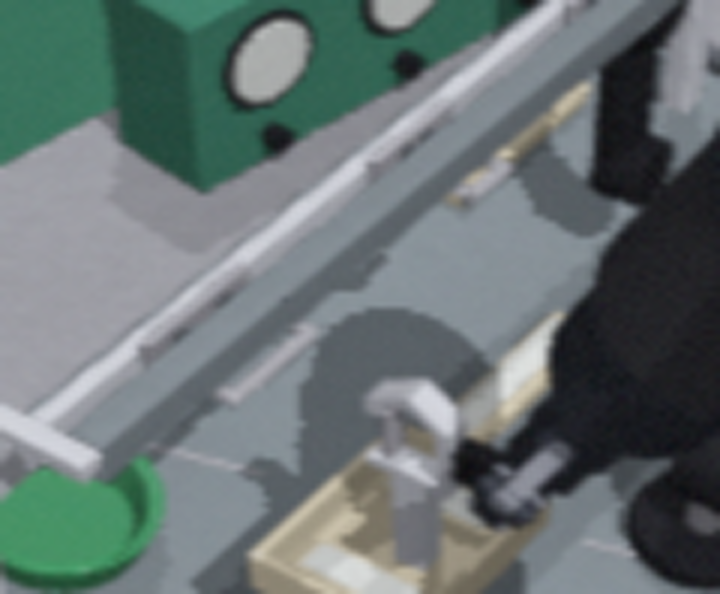

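Emit:
arm_command(commands=[0, 0.3, 0.15, 0, 0, 0.75, 0.37, 0, 0, 1.2, 0.59, 0, 0, 1.55, 0.77, 0, 0, 1.7, 0.84, 0, 0, 1.7, 0.84, 0])

```text
time: 29.88
eef_pos: [0.4096, 0.081, 0.3768]
ee_rot: [0.152, 0.632, 0.74, 0.174]
ft_force: [0.1, -0.7, -1.1]
gripper_width: 0.0133
```

Run:
```python
from h import *
import cv2
snap('side','side7');snap('top','top7')
rep((.514,.0148,.2385))
p=cv2.imread('pics/side7.png');a=cv2.resize(p[150:230,220:310],None,fx=5,fy=5,interpolation=2)
p=cv2.imread('pics/top7.png');b=cv2.resize(p[120:200,230:300],None,fx=5,fy=5,interpolation=2)
cv2.imwrite('pics/c7.png',np.hstack([a,b]))
for n in('side','top'):print(n,[(np.round(r['position'],1),round(r['confidence'],2)) for r in spotter.landmark_of('caddy_bow',n)], proj(n,fromrail(.535,.0145,.265)))
```

```text
t 29.9833 j [ 0.7962 -0.7301 -0.6874  0.2916 -1.2447 -2.2521] F [-0.3493 -0.2976 -1.4847] T [-0.2405  1.5198  0.0019] w 0.013134321188377965
tcp rail [0.4166 0.0144 0.3771] grasp rail [0.4864 0.0134 0.2387]
tool axes in rail (cols)
 [[ 0.0054  0.8928  0.4504]
 [ 1.     -0.0028 -0.0065]
 [-0.0046  0.4505 -0.8928]] tilt fwd deg 26.772522368922694 side -0.3736832439861144
units [0.0625 0.9819 0.504 ]
side [(array([264.7, 195.5]), 0.83), (array([173.3, 322.1]), 0.8)] [264.597  195.2748   1.0491]
top [(array([414.5, 321.1]), 0.61), (array([146.7, 192. ]), 0.57)] [263.8357 172.1339   1.109 ]
```

View pics/c7.png

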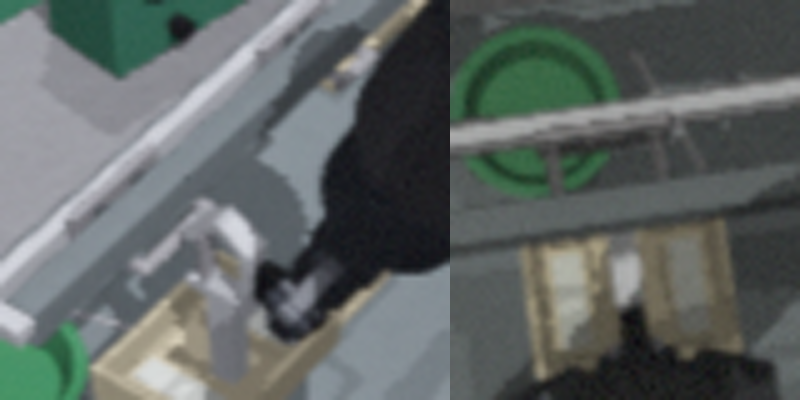

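Emit:
arm_command(commands=[0.02, 0.2, 0.1, 0, 0.04, 0.4, 0.21, 0, 0.06, 0.6, 0.31, 0, 0.06, 0.8, 0.41, 0, 0.06, 0.95, 0.48, 0, 0.06, 1.0, 0.51, 0, 0.06, 1.0, 0.51, 0])

```text
time: 30.67
eef_pos: [0.4363, 0.0874, 0.3762]
ee_rot: [0.152, 0.632, 0.74, 0.174]
ft_force: [-1.7, 0.1, -3.8]
gripper_width: 0.0129
```

Run:
```python
from h import *
import cv2
snap('side','side8')
rep((.514,.0148,.2175))
p=cv2.imread('pics/side8.png');a=cv2.resize(p[150:230,220:310],None,fx=7,fy=7,interpolation=2)
cv2.imwrite('pics/c8.png',a)
print([(np.round(r['position'],1),round(r['confidence'],2)) for r in spotter.landmark_of('caddy_bow','side')], proj('side',fromrail(.562,.0145,.265)))
```

```text
t 30.7167 j [ 0.7493 -0.6333 -0.6314  0.2771 -1.1932 -2.2152] F [-0.4267  0.2499 -4.726 ] T [-0.436   2.6496 -0.033 ] w 0.013156491904756805
tcp rail [0.4445 0.0161 0.3761] grasp rail [0.5142 0.0152 0.2377]
tool axes in rail (cols)
 [[ 0.0047  0.8934  0.4493]
 [ 1.     -0.0021 -0.0062]
 [-0.0046  0.4493 -0.8934]] tilt fwd deg 26.69708066246107 side -0.355449405157485
units [-0.0107 -0.3681  0.7181]
[(array([254.3, 190.5]), 0.72), (array([174.9, 325.2]), 0.61), (array([296.9, 200.1]), 0.52), (array([253.6, 222.5]), 0.32)] [256.0665 190.8933   1.0595]
```

View pics/c8.png

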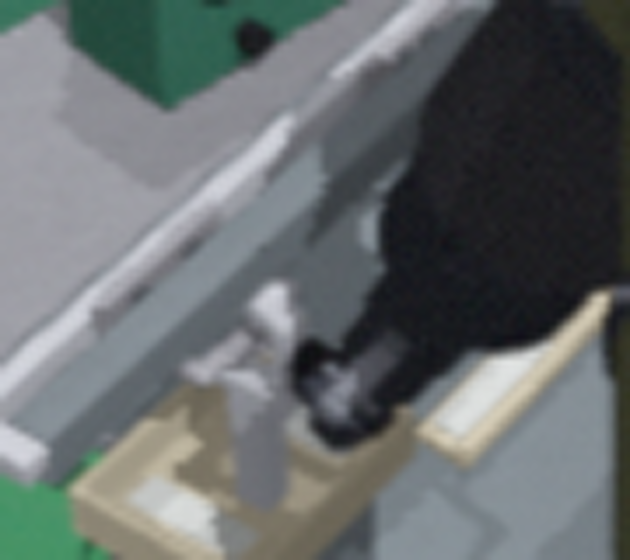

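Emit:
arm_command(commands=[0, -0.06, 0.12, 0, 0, -0.13, 0.25, 0, 0, -0.19, 0.37, 0, 0, -0.26, 0.5, 0, 0, -0.32, 0.62, 0, 0, -0.36, 0.7, 0, 0, -0.36, 0.7, 0])

```text
time: 31.35
eef_pos: [0.4361, 0.0873, 0.3574]
ee_rot: [0.152, 0.631, 0.74, 0.175]
ft_force: [2.4, -0.2, 0.2]
gripper_width: 0.0131
```

Run:
```python
from h import *
import cv2
snap('side','side9');snap('top','top9')
rep((.514,.0148,.2175))
p=cv2.imread('pics/side9.png');a=cv2.resize(p[150:230,220:310],None,fx=5,fy=5,interpolation=2)
p=cv2.imread('pics/top9.png');b=cv2.resize(p[120:200,230:300],None,fx=5,fy=5,interpolation=2)
cv2.imwrite('pics/c9.png',np.hstack([a,b]))
print([(np.round(r['position'],1),round(r['confidence'],2)) for r in spotter.landmark_of('caddy_bow','side')], proj('side',fromrail(.562,.0145,.2445)))
```

```text
t 31.45 j [ 0.7489 -0.6394 -0.6708  0.2818 -1.1585 -2.225 ] F [3.0532 1.0182 0.1458] T [-0.0334  0.1909  0.0006] w 0.013511527555151018
tcp rail [0.4445 0.0161 0.3574] grasp rail [0.5145 0.0153 0.2191]
tool axes in rail (cols)
 [[ 0.0041  0.8922  0.4516]
 [ 1.     -0.0019 -0.0054]
 [-0.004   0.4516 -0.8922]] tilt fwd deg 26.845313126841425 side -0.308618986319983
units [-0.0192 -0.0453  0.0493]
[(array([256.5, 199.1]), 0.92), (array([172.7, 324.9]), 0.75), (array([251.6, 199.9]), 0.35), (array([255.1, 224.7]), 0.23), (array([271. , 210.2]), 0.16)] [256.3732 196.6332   1.0747]
```

View pics/c9.png

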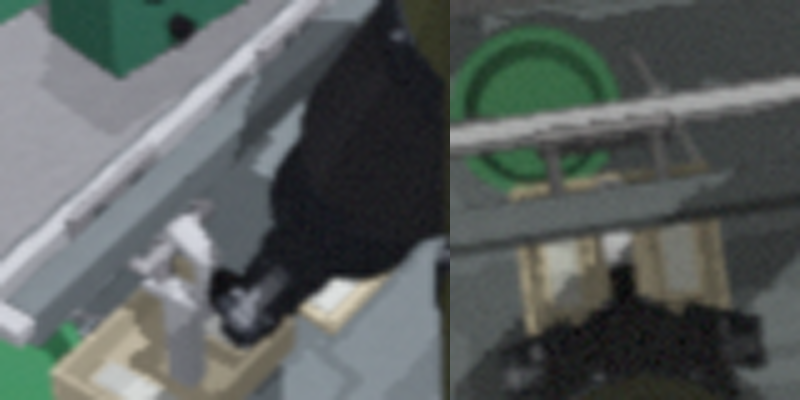

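Emit:
arm_command(commands=[0, 0.04, 0.05, 0, 0, 0.07, 0.09, 0, 0, 0.07, 0.09, 0])

```text
time: 31.75
eef_pos: [0.4384, 0.0876, 0.3563]
ee_rot: [0.152, 0.631, 0.74, 0.175]
ft_force: [-9.1, 0.4, 3.5]
gripper_width: 0.0129
```

Run:
```python
from h import *
rep((.517,.0148,.218))
```

```text
t 31.75 j [ 0.7446 -0.6307 -0.6669  0.28   -1.1541 -2.2218] F [-9.1439  0.3621  3.4806] T [-0.0417  3.2152  0.3162] w 0.012850482891474831
tcp rail [0.4468 0.016  0.3563] grasp rail [0.5166 0.0151 0.2179]
tool axes in rail (cols)
 [[ 0.0044  0.8929  0.4502]
 [ 1.     -0.0021 -0.0057]
 [-0.0042  0.4502 -0.8929]] tilt fwd deg 26.756894355709655 side -0.32829974203842527
units [-0.013   0.0156  0.0049]
```

Emit:
arm_command(commands=[0, -0.04, -0.03, 0, 0, -0.05, -0.03, 0, 0, -0.05, -0.03, 0])

```text
time: 32.0
eef_pos: [0.4371, 0.0874, 0.3568]
ee_rot: [0.152, 0.631, 0.74, 0.175]
ft_force: [1.7, 0.6, 0.8]
gripper_width: 0.0131
```

Run:
```python
from h import *
rep((.517,.0148,.218))
```

```text
t 32.0 j [ 0.7469 -0.6357 -0.6695  0.2811 -1.1561 -2.2237] F [1.6767 0.6372 0.7664] T [-0.0439  0.5056  0.0587] w 0.01307536963915425
tcp rail [0.4455 0.016  0.3568] grasp rail [0.5154 0.0152 0.2185]
tool axes in rail (cols)
 [[ 0.0043  0.8924  0.4512]
 [ 1.     -0.002  -0.0055]
 [-0.004   0.4512 -0.8924]] tilt fwd deg 26.81970904326256 side -0.31539316318458593
units [-0.0152  0.0472  0.0455]
```

Emit:
arm_command(commands=[0, 0, 0, 0, 0, 0, 0, 0, 0, 0, 0, 0, 0, 0, 0, 0, 0, 0, 0, 0, 0, 0, 0, 0], claw=0.6)

```text
time: 32.5
eef_pos: [0.4371, 0.0875, 0.3567]
ee_rot: [0.152, 0.631, 0.74, 0.175]
ft_force: [-0.6, 0.2, -0.2]
gripper_width: 0.051
```

Run:
```python
from h import *
import cv2
snap('side','side10')
rep()
p=cv2.imread('pics/side10.png');a=cv2.resize(p[150:230,220:310],None,fx=7,fy=7,interpolation=2)
cv2.imwrite('pics/c10.png',a)
print([(np.round(r['position'],1),round(r['confidence'],2)) for r in spotter.landmark_of('caddy_bow','side')], proj('side',fromrail(.565,.0145,.2445)))
```

```text
t 32.55 j [ 0.7469 -0.6356 -0.6695  0.281  -1.1562 -2.2237] F [0.2928 0.9989 1.0891] T [-0.1615  1.2796 -0.0279] w 0.051380104787391176
tcp rail [0.4455 0.0161 0.3567] grasp rail [0.5154 0.0152 0.2184]
tool axes in rail (cols)
 [[ 0.0043  0.8925  0.451 ]
 [ 1.     -0.002  -0.0055]
 [-0.004   0.451  -0.8925]] tilt fwd deg 26.808965231592953 side -0.31737840921877236
[(array([171.1, 324.2]), 0.75), (array([255.7, 193.8]), 0.58)] [255.4486 196.1523   1.0758]
```

View pics/c10.png

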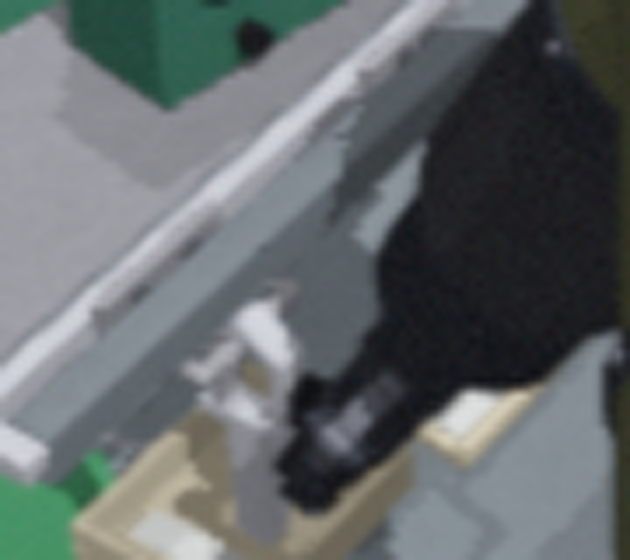

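Emit:
arm_command(commands=[0, 0, -0.3, 0, 0, 0, -0.8, 0, 0, 0, -1.4, 0, 0, -0.1, -2.1, 0, 0, -0.6, -2.8, 0, 0, -1.4, -3.4, 0, 0, -2.4, -4, 0, 0, -3.4, -4.5, 0, 0, -4, -4.8, 0, 0, -4, -4.8, 0])

```text
time: 33.43
eef_pos: [0.2936, 0.0644, 0.4204]
ee_rot: [0.151, 0.63, 0.741, 0.179]
ft_force: [-0.3, 1.0, 0.8]
gripper_width: 0.0512
```

Run:
```python
from h import *
import cv2
snap('side','side11');snap('top','top11')
rep()
p=cv2.imread('pics/side11.png');a=cv2.resize(p[150:230,220:310],None,fx=5,fy=5,interpolation=2)
p=cv2.imread('pics/top11.png');b=cv2.resize(p[120:200,230:300],None,fx=5,fy=5,interpolation=2)
cv2.imwrite('pics/c11.png',np.hstack([a,b]))
for n in('side','top'):
  for t,o in(('caddy_bow',(.565,.0145,.2445)),('caddy_grip',(.52,.0145,.2185))):
    print(n,t,[(np.round(r['position'],1),round(r['confidence'],2)) for r in spotter.landmark_of(t,n)], proj(n,fromrail(*o))[:2])
P,d=cloud('side','side11');Q=torail(P);Q[d==0]=9
k=(Q[...,0]>.49)&(Q[...,0]<.64)&(abs(Q[...,1]-.0145)<.07)&(Q[...,2]>.145)&(Q[...,2]<.165)
X=Q[k];A=np.c_[X[:,0]-.565,X[:,1]-.0145,np.ones(len(X))];c=np.linalg.lstsq(A,X[:,2],rcond=None)[0];print(k.sum(),'rim slopes',np.degrees(c[:2]),c[2])
```

```text
t 33.5333 j [ 1.1814 -1.1425 -0.8057  0.398  -1.6429 -2.509 ] F [0.0899 0.1109 0.2985] T [-0.1882  1.2059 -0.0359] w 0.05133073043999159
tcp rail [0.3017 0.017  0.4195] grasp rail [0.3719 0.0168 0.2813]
tool axes in rail (cols)
 [[ 0.0011  0.8916  0.4528]
 [ 1.     -0.0005 -0.0014]
 [-0.001   0.4528 -0.8916]] tilt fwd deg 26.923174550260136 side -0.08191773165694072
side caddy_bow [(array([175.1, 322.8]), 0.84), (array([253.9, 197.1]), 0.66), (array([327.1, 227.2]), 0.49), (array([272. , 210.3]), 0.35)] [255.4486 196.1523]
side caddy_grip [(array([159.4, 330.6]), 0.8), (array([272.1, 209.8]), 0.73)] [269.6763 210.5089]
top caddy_bow [(array([148.4, 191.1]), 0.97), (array([260.7, 163.6]), 0.94), (array([414.6, 317.8]), 0.69)] [262.4767 162.8037]
top caddy_grip [(array([141.7, 189.1]), 0.72), (array([407.2, 294.4]), 0.7), (array([266.4, 180.9]), 0.64)] [265.3443 182.3262]
428 rim slopes [-0.8561  0.1604] 0.15055288558765156
```

View pics/c11.png

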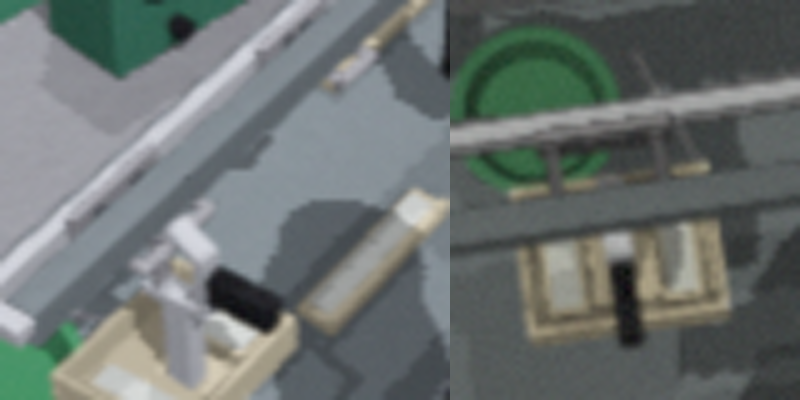

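View pics/side11.png

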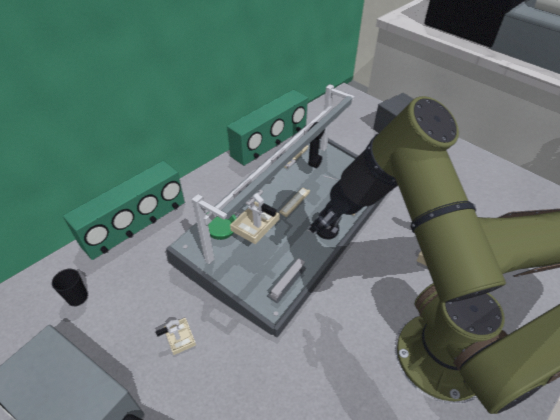

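Emit:
arm_command(commands=[0, 0, -0.3, 0, 0, 0, -0.6, 0, 0, 0, -0.6, 0, 0, 0, -0.6, 0, 0, 0, -0.6, 0, 0, 0, -0.6, 0, 0, 0, -0.6, 0, 0, 0, -0.6, 0, 0, 0, -0.6, 0, 0, 0, -0.6, 0])

```text
time: 34.57
eef_pos: [0.2892, 0.0642, 0.4319]
ee_rot: [0.152, 0.632, 0.74, 0.174]
ft_force: [0.8, 0.7, 0.0]
gripper_width: 0.0513
```

Run:
```python
from h import *
snap('side','side12');snap('top','top12');
a=np.load('pics/side11.npz')['p'].astype(int);b=np.load('pics/side12.npz')['p'].astype(int)
print('diff at caddy',np.abs(a-b)[190:245,225:285].mean(), 'ref bg',np.abs(a-b)[20:60,50:150].mean())
for nm in('microphone','stapler','ashtray','holder_a'):
    print(nm,[(np.round(r['position'],1),round(r['confidence'],2)) for r in spotter.look_for(nm,'side')][:4])
P,d=cloud('side','side12');Q=torail(P);Q[d==0]=9
k=(Q[...,0]>.49)&(Q[...,0]<.64)&(abs(Q[...,1]-.0145)<.07)&(Q[...,2]>.145)&(Q[...,2]<.165)
X=Q[k];A=np.c_[X[:,0]-.565,X[:,1]-.0145,np.ones(len(X))];c=np.linalg.lstsq(A,X[:,2],rcond=None)[0];print(k.sum(),'rim slopes',np.degrees(c[:2]),c[2])
print(env.state()['time'],env.state()['joint_vel'])
sign_off()
```

```text
diff at caddy 1.6292929292929292 ref bg 1.23275
microphone [(array([332.3, 229.3]), 0.76)]
stapler [(array([283.7, 281.1]), 0.93)]
ashtray [(array([221.3, 227.7]), 0.77)]
holder_a [(array([295.9, 201.5]), 0.82)]
420 rim slopes [-0.77780793  0.12522136] 0.15067458635993136
34.8667 [-0.00157876 -0.00014889  0.00031017  0.00130366 -0.00061223  0.00043052]
the job is handed in; nothing more can be done
```

The caddy hangs from the closed eye, level and still, with the gripper open and clear. I handed the job in at 34.9 s of the 54 s limit. I never saw the gate itself close up; I infer that it shut from the caddy's position and from the fact that it stayed put after release.

**What I did:** I gripped the hanging caddy by its black grip and lifted it off the open hook. I carried it at rail height to the eye, pressed the gate on, lowered it about 19 mm so the bar sat in the bow, then let go and backed off.

**Tilting the tool:** The moves offered no way to tilt the tool directly. I got the 27° backward lean by pushing repeatedly past the arm's reach limit.
- **Elbow joint:** it read up to 1.4923 during this, against its stated limit of 1.49. If that limit is exact rather than rounded, it was passed by 0.002.
- **Wrist force:** one jolt reached 95 N against the 120 N limit.
- **Sudden swings:** the arm swung unexpectedly a few times during this. I saw no contact in the pictures I took.

**Last checks:**
- **Position:** the hook and grip are within about 2 pixels of where they should be when hanging on the eye, in both cameras.
- **Level and still:** the tray rim tilts about 0.8° along x and 0.1° along y. Two pictures about 1 s apart differ at the caddy by little more than camera noise.
- **Seating before release:** forces were small, under 2 N. Moving the caddy a millimetre or two along x had pushed back from both sides, which fits the bar sitting in the V of the bow.
- **Other things:** I saw no sign in the pictures that the microphone, stapler, ashtray or the strip holders in view had moved. I did not compare their positions with the first picture by measurement.

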